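# Load the inspection shuttle and set its handwheel free of play

## Task

Lift the hold-down bar out of the two brackets of the transit rack and lay it on the grey pad, stand every power module from the rack in a pocket of the black tray, then slide the loaded tray by its handle fully home into the carriage of the inspection shuttle. The handwheel stands beyond its mark and its drive has play, so with the tray home turn the wheel anticlockwise (seen from above) until its long line is about a quarter turn past the pointer, then bring it back clockwise only, until the line stands at the pointer. Put the bar back in the brackets of the emptied rack, and leave the other things on the bench as they are.

Things in the scene. Friction and masses are not known exactly. Their poses are not given: they have to be found in the camera images.
- bar_grip (a point): Centre of the upright black grip tab of the hold-down bar: an aluminium strip 230 mm long (its y), 26 mm wide (x), 8 mm thick; on its middle the tab, 12 mm thick (x), 44 mm long (y), 26 mm high. This point lies 21 mm above the strip's underside, 13 mm below the tab's top. 160 g. It starts in the rack's brackets, the strip 3 mm above the modules' tops.
- bar_seat (a point): Midway between the rack's two open-topped steel brackets, where the middle of the bar's underside rests, 47 mm above the bench; x, y as the bar's (either way round). Brackets stand 98 mm either side along y, 8 mm thick, each a flat seat 28 mm wide (x) between prongs 20 mm high that flare to about 37 mm. With the bar in place bar_grip is 21 mm straight above this point.
- rack: The fixed wooden transit rack, 224 mm (y) by 70 mm (x); origin under its centre, axes as bar_seat's. The modules stand upright in its four nests at y = -63, -21, 21, 63 mm, their undersides 14 mm above the bench; nest walls 6 mm high. Up to two nests are empty.
- pad_top (a point): Centre of the top of the fixed flat grey pad, 85 mm (x) by 260 mm (y), 6 mm thick, lying clear in front of the rack: where the bar is laid, tab upwards.
- module1_mid (a point): Centre of a power module (two to four are there, all alike): a block with finned aluminium top, 36 mm (its x) by 28 mm (its y) by 30 mm high, 70 g; this point is 15 mm above its underside. Take it across its 36 mm sides: along y its neighbours are 14 mm away.
- module2_mid (a point): Centre of a power module (two to four are there, all alike): a block with finned aluminium top, 36 mm (its x) by 28 mm (its y) by 30 mm high, 70 g; this point is 15 mm above its underside. Take it across its 36 mm sides: along y its neighbours are 14 mm away.
- module3_mid (a point): Centre of a power module (two to four are there, all alike): a block with finned aluminium top, 36 mm (its x) by 28 mm (its y) by 30 mm high, 70 g; this point is 15 mm above its underside. Take it across its 36 mm sides: along y its neighbours are 14 mm away.
- module4_mid (a point): Centre of a power module (two to four are there, all alike): a block with finned aluminium top, 36 mm (its x) by 28 mm (its y) by 30 mm high, 70 g; this point is 15 mm above its underside. Take it across its 36 mm sides: along y its neighbours are 14 mm away.
- tray_mid (a point): Black tray, 220 g: on the top of its base plate (72 mm in x, 28 mm of it behind and 44 before this point; 184 mm in y; 6 mm thick), amid the row of pockets. Four pockets at y = -63, -21, 21, 63 mm, each 40 (x) by 32 mm (y), walls 8 mm high; a module on a pocket floor has its centre 15 mm above this level. It slides on the loading shelf (31 mm above the bench). x points into the carriage.
- tray_handle (a point): Centre of the tray's handle, an upright web that projects from the middle of the tray's front side, 12 mm thick (y), 46 mm long (x), 30 mm high; this point lies 68 mm in front (-x) of tray_mid and 13 mm above it, 15 mm below the web's top.
- tray_seat (a point): On the carriage: where tray_mid lies with the tray fully home against the rear stop. x is the way in, y along the travel. Its side slots (190 mm apart, flared to about 210 mm at the mouth 68 mm before this point) are roofed by lips 4 mm above the tray's plate, and its deck is 1 mm below the shelf: the tray goes in only by sliding along +x.
- carriage (a joint): Position of the carriage along the shuttle (m), driven by the handwheel by rack and pinion, 12 mm a radian; grows (towards tray_seat -y) as the wheel drives it clockwise, 0 when the line is at the pointer with the play taken up clockwise. The drive has 0.35 rad (20 degrees) of play: after a change of direction the wheel turns that far before the carriage follows.
- dial_axis (a point): Centre of the handwheel's dial, 80 mm above the bench; the wheel turns about the vertical, 100 mm in diameter, and stays where it is left. x and y are those of the fixed shuttle.
- dial_mark (a point): On the dial's rim, 46 mm from the axis: the one long black line among the short ticks. It starts 0.5 to 1.5 rad clockwise (seen from above) of the pointer. The wheel can turn 1.8 rad or more either way from the pointer; its friction is about 6 to 9 N at the crank.
- pointer (a point): Fixed pointer of the shuttle, on the side of the dial that faces the loading shelf's front (dial_axis -x), given 46 mm from the axis: the long line stands at the pointer when dial_mark is here.
- crank_mid (a point): Centre of the wheel's upright crank handle, a black sleeve 17 mm in diameter and 44 mm high that spins freely on its pin, 27 mm from the wheel's axis, a quarter turn anticlockwise of the long line; this point is 108 mm above the bench, 22 mm below the sleeve's top and 24 mm above the wheel.
- spool: Bystander: reel of solder wire, 54 mm across, 44 mm high; origin under its centre.
- fluxbottle: Bystander: small flux bottle, 38 mm across, 85 mm high; origin under its centre.
- driver: Bystander: screwdriver, 170 mm long, lying.
- wirepot: Bystander: small open steel pot, 64 mm across, 35 mm high; origin under its centre.
- relay: Bystander: white relay block 28 by 19 by 26 mm near the rack; not a power module; origin under its centre.
- meter: Bystander: yellow multimeter lying, 150 by 75 by 35 mm; origin under its centre.
There are look-alikes about, which are no part of the job. Of the things shaped like the part that bears bar_grip, the aluminium one is meant. What is shaped like the part that bears tray_mid but brown is not meant.

How it is judged:
On the way, in this order (a step that is already met when the one before it is completed fails the run):
1. the bar is lifted out of its brackets ((z of bar_grip in the frame of bar_seat above 0.05 m or horizontal distance between bar_grip and bar_seat above 0.05 m)), for 0.1 s.
2. the bar lies on the pad, tab up (x of bar_grip in the frame of pad_top between -0.045 and 0.045 m and y of bar_grip in the frame of pad_top between -0.09 and 0.09 m and z of bar_grip in the frame of pad_top between 0.015 and 0.027 m and angle between bar_grip's own z axis and vertical below 0.2 rad), for 0.2 s.
3. every module stands in a pocket of the tray, the tray still out on the shelf (x of module1_mid in the frame of tray_mid between -0.005 and 0.005 m and y of module1_mid in the frame of tray_mid between -0.075 and 0.075 m and z of module1_mid in the frame of tray_mid between 0.011 and 0.019 m and angle between each of module1_mid, module2_mid, module3_mid, module4_mid's own z axis and vertical below 0.12 rad and x of module2_mid in the frame of tray_mid between -0.005 and 0.005 m and y of module2_mid in the frame of tray_mid between -0.075 and 0.075 m and z of module2_mid in the frame of tray_mid between 0.011 and 0.019 m and x of module3_mid in the frame of tray_mid between -0.005 and 0.005 m and y of module3_mid in the frame of tray_mid between -0.075 and 0.075 m and z of module3_mid in the frame of tray_mid between 0.011 and 0.019 m and x of module4_mid in the frame of tray_mid between -0.005 and 0.005 m and y of module4_mid in the frame of tray_mid between -0.075 and 0.075 m and z of module4_mid in the frame of tray_mid between 0.011 and 0.019 m and x of tray_mid in the frame of tray_seat below -0.04 m), for 0.2 s.
4. the loaded tray is fully home in the carriage (x of module1_mid in the frame of tray_mid between -0.005 and 0.005 m and y of module1_mid in the frame of tray_mid between -0.075 and 0.075 m and z of module1_mid in the frame of tray_mid between 0.011 and 0.019 m and angle between each of module1_mid, module2_mid, module3_mid, module4_mid's own z axis and vertical below 0.12 rad and x of module2_mid in the frame of tray_mid between -0.005 and 0.005 m and y of module2_mid in the frame of tray_mid between -0.075 and 0.075 m and z of module2_mid in the frame of tray_mid between 0.011 and 0.019 m and x of module3_mid in the frame of tray_mid between -0.005 and 0.005 m and y of module3_mid in the frame of tray_mid between -0.075 and 0.075 m and z of module3_mid in the frame of tray_mid between 0.011 and 0.019 m and x of module4_mid in the frame of tray_mid between -0.005 and 0.005 m and y of module4_mid in the frame of tray_mid between -0.075 and 0.075 m and z of module4_mid in the frame of tray_mid between 0.011 and 0.019 m and x of tray_mid in the frame of tray_seat between -0.004 and 0.004 m and y of tray_mid in the frame of tray_seat between -0.005 and 0.005 m and z of tray_mid in the frame of tray_seat between -0.004 and 0.004 m), for 0.2 s.
5. the wheel is wound anticlockwise until its line is well past the pointer (y of dial_mark in the frame of pointer below -0.025 m), for 0.1 s.
6. the line is brought back clockwise to the pointer, the play taken up (horizontal distance between dial_mark and pointer below 0.0035 m and value of joint carriage between -0.0016 and 0.0016 m), for 0.2 s.
At the end, for the whole second after the job is handed in: Each module upright on a pocket floor of the tray (5 mm); tray home in the carriage (4 mm); dial line within 3.5 mm of the pointer and carriage within 1.6 mm of 0, as it is only after a last clockwise turn; bar in both brackets (5 mm across, 12 mm along, 0.06 rad) (all of step 4 and all of step 6 and x of bar_grip in the frame of bar_seat between -0.005 and 0.005 m and y of bar_grip in the frame of bar_seat between -0.012 and 0.012 m and z of bar_grip in the frame of bar_seat between 0.017 and 0.025 m and angle between the y axis of bar_grip and the y axis of bar_seat, either way round below 0.06 rad and velocity of joint carriage between -0.005 and 0.005 m/s); the robot touches nothing.
It fails at once if a bystander is moved more than 5 cm (distance of any of spool, fluxbottle, driver, wirepot, relay, meter from where it was at the start of the episode above 0.05 m).
Of module1, module2, module3, module4 only 2 to 4 are there at a start; the rules pass over those that are not, and their reading is None.
At some moment in a run one of bar, tray may be knocked a few centimetres aside while the robot is not near it.
Once in a run the grip may slacken for a moment while it holds something.
It also fails if it takes over 210 s, if anything falls off the work surface, if the arm or the gripper's body presses on something with over 40 N, if the wrist force passes 120 N, or if a joint passes its speed limit or range.

## Robot

A 6-joint arm with a two-finger parallel gripper is mounted at the origin on the work surface. World frame = base frame: x ahead of the robot, y to its left, z up, the work surface at z = 0. Lengths are in m, angles in rad, forces in N, time in s.
With the tool pointing down it reaches from about 0.275 to 0.75 m from the base axis. Payload 10.2 kg.
Tool frame: the origin (TCP) lies on the mounting face of the last link; the fingertips stand 166 mm ahead of it and the grasp point (between the pads) lies arm.grip_depth ahead of it (arm.grip_depth is the distance from the TCP to the grasp point, in m); z points along the fingers, y is the direction in which the jaws open and shut (so a half turn about z gives the same grasp; the last joint's range is limited). The gripper opens to 88 mm and grips with 3 to 60 N. Pads are 18 mm wide; open, the fingers measure 123 mm over their backs; the gripper's body (75 mm by 187 mm) begins 45 mm behind the grasp point.
Start: joints at [-1.382, 0.313, 1.498, -0, 1.331, -0.223], TCP at [0.21, -0.481, 0.405] pointing down, gripper open.
Joint ranges: [-2.94, 2.94], [-0.97, 2.17], [0.19, 2.56], [-1.23, 4.37], [0.02, 3.11], [-2.88, 2.88]. Speed limits (rad/s): [2.39, 2.39, 3.01, 3.14, 3.14, 3.14].

## Interface

Orientations are given as a unit quaternion [w, x, y, z].
In Python, from station import arm gives the robot as it stands. The module is installed in compiled form; this text tells all that it offers.
- The arm moves only by the tool step_arm, never from a script. Its argument "commands" is a list of rows, each a list of 3 entries, a list of its own where there are three numbers: the turn, a rotation vector about the tool's x, y, z in degrees, then the shift along the tool's x, y, z in mm, then the opening, from 0 (shut) to 1 (fully open). In form: [[[wx, wy, wz], [tx, ty, tz], fingers], ...]. A call has 1 to 10 rows; each row shifts and turns the commanded pose from where the row before left it, along the tool's axes as they then stand; what a row does not reach is not made up. A row lasts 1/12 s, in which the tool goes at most 41.7 mm and 7.16 degrees, less where a joint would pass 70% of its speed; a pose out of reach is approached as far as the arm can. A call is refused whole if a number of a shift passes 41.7 or a number of a turn 7.16, either way. A call with a gripper value outside its range is refused whole. The fingers move at their own pace and stop on an object; the grip force is fixed at half the most. Time passes only in rows, so rows that do not move let the fingers close. It gives the time, the measured TCP pose, the force and the opening at its end, in the units of the state.
- arm.state(): the state, without advancing time (a new reading comes with each control period).
- arm.get_image(name): name is "scene" or "top" or "wrist"; returns the picture (384x512x3 uint8, red, green, blue); there is no depth.
- arm.get_calibration(name): a dict with "intrinsics" (3x3 intrinsics, pixels), "world_from_camera" (4x4, takes a point from camera to world coordinates). Camera axes: x right, y up, looking along -z (the intrinsics and any distortion apply to the point x, -y, -z); pixel columns grow to the right and rows downward; lengths in m; the calibration is good to about 2 mm. A picture is of the moment at which its call begins: read the wrist's pose just before it. get_calibration takes no time and is no camera call; for the wrist camera it gives the pose at the moment of the call.
- arm.sign_off(): hands the job in, once; it reports no verdict.
The state is a dict: "t": time; "joint_positions": joint angles; "qd": joint speeds; "joint_efforts": joint torques, N m; "ee_pos": TCP position; "tool_rot": TCP orientation; "force": force on the tool from outside, world axes, zero at the start; "ft_torque": the same for the moment, N m; "gripper_width": finger opening in m.
Only numpy, scipy, OpenCV 4.12 (cv2) and the standard library are available. Lean on these libraries where they do the work, as an engineer would, in place of code of your own. Each camera call takes 0.05 s, during which the arm holds its last target. There are 200 camera calls.

## Working session

There is one attempt and no reset: what is moved stays moved. The work goes in short steps, Python scripts to look and compute and a tool call to move; the robot and the scene stay as the last step left them, time stands still between calls to the robot, and variables do not carry over. Pictures are saved under pics/ and viewed, about 12 in all and at most 16, crops included, and the job is handed in when it is done.

Besides the shell and the picture viewer there is one more tool, called by a JSON object that holds its "op" and its "data", one argument or row to a line. step_arm: Moves the arm, as the interface text tells. Its arguments: {"type":"object","properties":{"commands":{"type":"array"}},"required":["commands"]}

```bash
mkdir -p pics
cat > h.py <<'E'
import numpy as np, cv2
from station import arm
from scipy.spatial.transform import Rotation as R
def cam(n):
    c=arm.get_calibration(n); return np.array(c["intrinsics"]),np.array(c["world_from_camera"])
def px2w(n,u,v,z,cal=None):
    K,T=cal if cal else cam(n)
    d=np.linalg.inv(K)@np.array([u,v,1.]); d=T[:3,:3]@np.array([d[0],-d[1],-d[2]]); o=T[:3,3]
    return o+d*(z-o[2])/d[2]
def w2px(n,p,cal=None):
    K,T=cal if cal else cam(n)
    q=T[:3,:3].T@(np.array(p)-T[:3,3]); q=K@np.array([q[0],-q[1],-q[2]]); return q[:2]/q[2]
def snap(n,f,crop=None,s=1):
    im=arm.get_image(n)[:,:,::-1].copy(); cv2.imwrite(f'pics/raw_{f}.png',im)
    if crop: x0,y0,x1,y1=crop; im=im[y0:y1,x0:x1]
    if s!=1: im=cv2.resize(im,None,fx=s,fy=s,interpolation=cv2.INTER_CUBIC)
    cv2.imwrite(f'pics/{f}.png',im)
def st():
    s=arm.state(); print(round(s['t'],2),np.round(s['ee_pos'],4),np.round(R.from_quat(np.roll(s['tool_rot'],-1)).as_matrix(),3).tolist(),np.round(s['force'],1),round(s['gripper_width'],4),np.round(s['joint_positions'],2)); return s
E
python3 - <<'E'
from h import *
s=st(); print(s['tool_rot'],arm.grip_depth)
for n in ["scene","top","wrist"]:
    K,T=cam(n); print(n,K.round(1).tolist(),T.round(3).tolist(),[k for k in arm.get_calibration(n)])
snap("top","top0",s=1.5); snap("scene","scene0",s=1.5)
E
```

```text
0.0 [ 0.2101 -0.4811  0.4042] [[0.916, 0.4, -0.0], [0.4, -0.916, 0.001], [0.0, -0.001, -1.0]] [ 0.4  0.5 -0.5] 0.0881 [-1.38  0.31  1.5  -0.    1.33 -0.22]
[-6.12824000e-04  9.78875320e-01  2.04457163e-01 -1.14812131e-06] 0.1473
scene [[462.3, 0.0, 258.3], [0.0, 462.3, 194.6], [0.0, 0.0, 1.0]] [[-0.08, -0.638, 0.766, 1.589], [0.997, -0.056, 0.058, 0.048], [0.006, 0.768, 0.641, 0.978], [0.0, 0.0, 0.0, 1.0]] ['intrinsics', 'world_from_camera']
top [[413.1, 0.0, 245.4], [0.0, 413.1, 192.0], [0.0, 0.0, 1.0]] [[-0.015, 0.992, -0.124, 0.378], [-1.0, -0.016, -0.005, -0.021], [-0.006, 0.124, 0.992, 1.386], [0.0, 0.0, 0.0, 1.0]] ['intrinsics', 'world_from_camera']
wrist [[307.9, 0.0, 256.9], [0.0, 307.9, 191.1], [0.0, 0.0, 1.0]] [[0.4, 0.887, 0.233, 0.27], [-0.917, 0.387, 0.101, -0.454], [-0.0, -0.254, 0.967, 0.384], [0.0, 0.0, 0.0, 1.0]] ['intrinsics', 'world_from_camera']
```

View pics/top0.png

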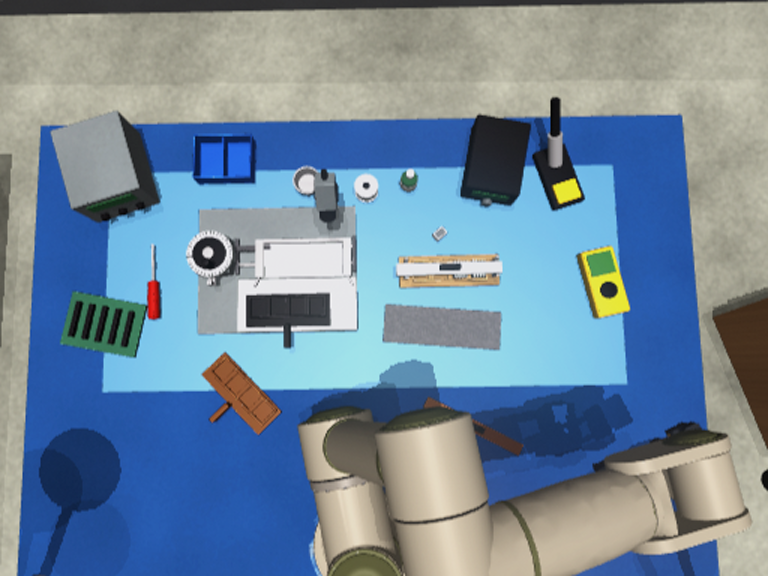

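View pics/scene0.png

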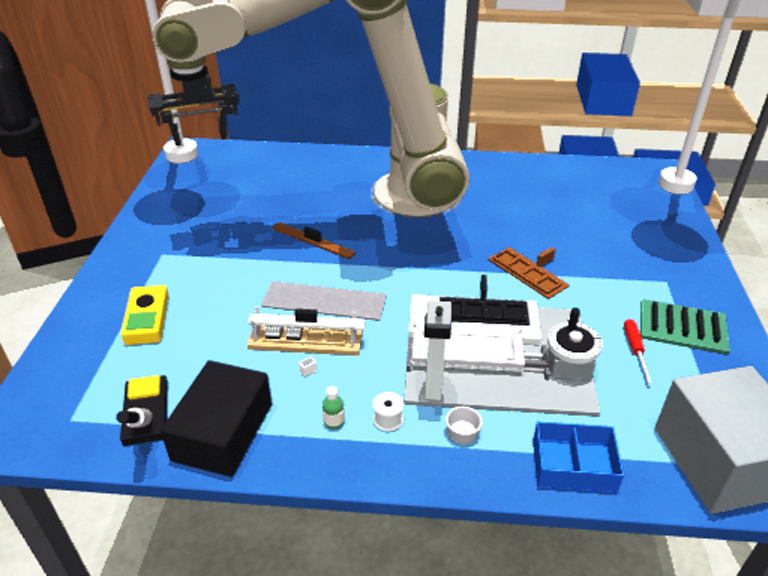

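Top view: bar at about (450,267)/1.5, pad (441,326), tray (288,310), carriage (303,257), wheel (210,253). Scene: two modules in the left (-y) nests. Next I zoom in.

Run:
```python
import cv2
im=cv2.imread('pics/raw_top0.png')[130:240,122:342]
cv2.imwrite('pics/z0.png',cv2.resize(im,None,fx=3.6,fy=3.6,interpolation=cv2.INTER_CUBIC))
```

```text
(no output)
```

View pics/z0.png

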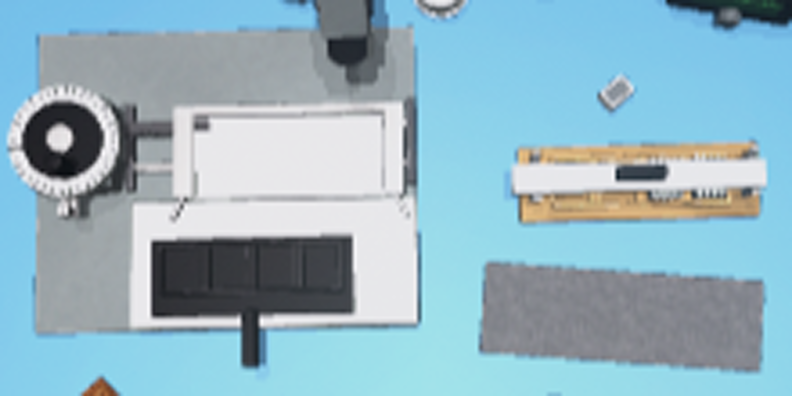

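Run:
```python
from h import *
c=cam("top")
P=lambda u,v,z:px2w("top",122+(u+.5)/3.6-.5,130+(v+.5)/3.6-.5,z,c)
def show(n,pts,z):
    w=np.array([P(u,v,z) for u,v in pts])[:,:2]; print(n,w.round(4).tolist(),'mean',w.mean(0).round(4)); return w
show('tab',[(641.5,172.5)],.081)
b=show('strip',[(513,178),(766,173)],.055); d=b[0]-b[1]; print(np.linalg.norm(d),np.degrees(np.arctan2(-d[0],d[1])))
p=show('pad',[(487,262),(764,281),(760,372),(480,352)],.006); d=p[0]-p[1]; print(np.linalg.norm(d),np.degrees(np.arctan2(-d[0],d[1])))
t=show('tray',[(152,241),(352,236),(354,312),(153,317)],.04); d=t[0]-t[1];print(np.linalg.norm(d),np.degrees(np.arctan2(-d[0],d[1])))
show('handle end',[(251.5,366)],.065); show('handle start',[(249,312)],.065)
show('shelf',[(133,205),(417,198),(418,322),(132,327)],.031)
show('wheel',[(63,141)],.08)
show('rack',[(518,150),(758,145),(759,216),(521,221)],.014)
show('carr',[(195,117),(383,112),(384,193),(195,197)],.031)
```

```text
tab [[0.5843, -0.1896]] mean [ 0.5843 -0.1896]
strip [[0.5853, -0.0766], [0.5861, -0.3054]] mean [ 0.5857 -0.191 ]
0.22884894333794006 0.20871697752774304
pad [[0.5142, -0.0527], [0.4923, -0.3098], [0.4082, -0.3026], [0.4306, -0.0447]] mean [ 0.4613 -0.1774]
0.2579649756862271 -4.858820210715549
tray [[0.5349, 0.2531], [0.5366, 0.0706], [0.4672, 0.0693], [0.4656, 0.2516]] mean [0.5011 0.1612]
0.18249192978468678 0.5193060057322817
handle end [[0.4192, 0.1588]] mean [0.4192 0.1588]
handle start [[0.467, 0.1611]] mean [0.467  0.1611]
shelf [[0.5696, 0.2728], [0.5719, 0.0111], [0.4578, 0.0117], [0.4573, 0.2725]] mean [0.5142 0.142 ]
wheel [[0.6214, 0.3253]] mean [0.6214 0.3253]
rack [[0.6181, -0.0835], [0.6191, -0.3078], [0.5522, -0.306], [0.5511, -0.0849]] mean [ 0.5852 -0.1955]
carr [[0.6511, 0.2161], [0.6529, 0.0416], [0.577, 0.0415], [0.5761, 0.2156]] mean [0.6143 0.1287]
```

{"op": "step_arm", "data": {
  "commands": [
    [[0,0,-6.64],[0,0,0],1],
    [[0,0,-6.64],[0,0,0],1],
    [[0,0,-6.64],[0,0,0],1],
    [[0,0,-6.64],[0,0,0],1],
    [[0,0,-6.64],[0,0,0],1],
    [[0,0,-6.64],[0,0,0],1],
    [[0,0,-6.64],[0,0,0],1],
    [[0,0,-6.64],[0,0,0],1],
    [[0,0,-6.64],[0,0,0],1],
    [[0,0,-6.64],[0,0,0],1]
  ]
}}

```text
t: 0.93
ee_pos: [0.2101, -0.4811, 0.4044]
tool_rot: [-0.0, 0.705, 0.709, 0.0]
force: [0.0, -0.5, -0.3]
gripper_width: 0.0883
```

{"op": "step_arm", "data": {
  "commands": [
    [[0,0,0],[24,31,0],1],
    [[0,0,0],[24,31,0],1],
    [[0,0,0],[24,31,0],1],
    [[0,0,0],[24,31,0],1],
    [[0,0,0],[24,31,0],1],
    [[0,0,0],[24,31,0],1],
    [[0,0,0],[24,31,0],1],
    [[0,0,0],[24,31,0],1],
    [[0,0,0],[24,31,0],1],
    [[0,0,0],[24,31,0],1]
  ]
}}

```text
t: 1.77
ee_pos: [0.5215, -0.2396, 0.4045]
tool_rot: [-0.0, 0.707, 0.707, -0.0]
force: [0.2, -0.6, 0.4]
gripper_width: 0.0883
```

{"op": "step_arm", "data": {
  "commands": [
    [[0,0,0],[25,32,0],1],
    [[0,0,0],[25,32,0],1],
    [[0,0,0],[0,0,0],1],
    [[0,0,0],[0,0,0],1]
  ]
}}

```text
t: 2.1
ee_pos: [0.5851, -0.1898, 0.4037]
tool_rot: [-0.001, 0.706, 0.708, -0.0]
force: [-0.5, -0.7, 0.4]
gripper_width: 0.0883
```

Run:
```python
from h import *
st(); np.save('cal1.npy',cam("wrist")[1]); snap("wrist","w1",s=1.5)
```

```text
2.1 [ 0.5851 -0.1898  0.4037] [[-0.003, 1.0, -0.001], [1.0, 0.003, 0.001], [0.001, -0.001, -1.0]] [-0.5 -0.7  0.4] 0.0883 [-0.5   0.52  1.2  -0.    1.42 -0.51]
```

View pics/w1.png

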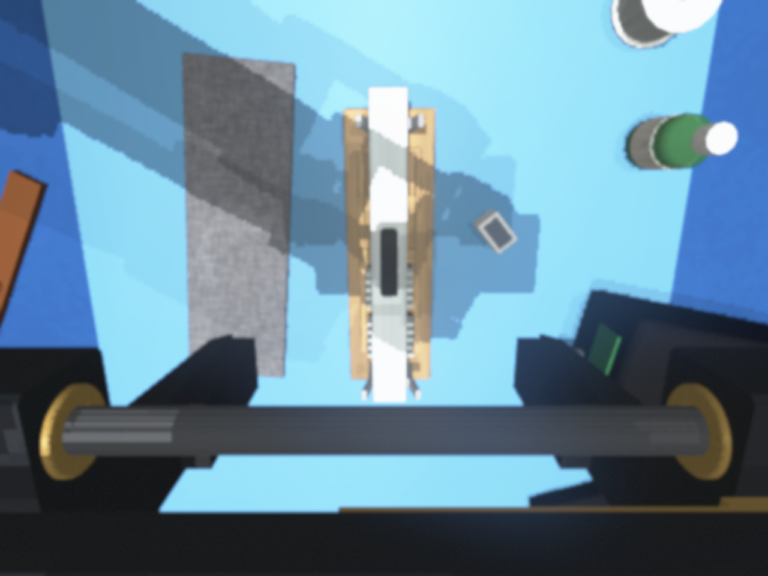

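Wrist view: tab top at (389,262), strip x 369–408, modules peeking out at rows 265–305 and 312–360 (two, in the -21 and -63 nests).

```bash
cat >> h.py <<'E'
def W(calf,u,v,z,s=1.5):
    K,_=cam("wrist"); return px2w("w",(u+.5)/s-.5,(v+.5)/s-.5,z,(K,np.load(calf)))[:3].round(4)
E
python3 - <<'E'
from h import *
f='cal1.npy'
print('tab',W(f,389.5,229,.081),W(f,389,296,.081))
print('strip',W(f,389,88,.055),W(f,389.5,402,.055),W(f,369,120,.055),W(f,408,120,.055))
print('rack',W(f,344,109,.014),W(f,435,109,.014),W(f,350,378,.014),W(f,431,378,.014))
print('pad',W(f,182,54,.006),W(f,295,64,.006),W(f,285,376,.006),W(f,189,372,.006))
print('mods',W(f,366,265,.044),W(f,366,302,.044),W(f,366,312,.044),W(f,366,358,.044),W(f,413,340,.044))
E
```

```text
tab [ 0.5873 -0.1646  0.081 ] [ 0.5872 -0.2102  0.081 ]
strip [ 0.5868 -0.0748  0.055 ] [ 0.5882 -0.3044  0.055 ] [ 0.5735 -0.0948  0.055 ] [ 0.5997 -0.0947  0.055 ]
rack [ 0.5533 -0.0834  0.014 ] [ 0.6217 -0.0832  0.014 ] [ 0.554  -0.3038  0.014 ] [ 0.6247 -0.3036  0.014 ]
pad [ 0.4325 -0.0442  0.006 ] [ 0.5165 -0.0509  0.006 ] [ 0.4955 -0.3059  0.006 ] [ 0.4104 -0.3022  0.006 ]
mods [ 0.5701 -0.1966  0.044 ] [ 0.5699 -0.2256  0.044 ] [ 0.5698 -0.2336  0.044 ] [ 0.5695 -0.2719  0.044 ] [ 0.6065 -0.2566  0.044 ]
```

{"op": "step_arm", "data": {
  "commands": [
    [[0,0,0],[2,1.5,25],1],
    [[0,0,0],[0,0,30],0.7],
    [[0,0,0],[0,0,30],0.7],
    [[0,0,0],[0,0,30],0.7],
    [[0,0,0],[0,0,30],0.7],
    [[0,0,0],[0,0,20],0.7],
    [[0,0,0],[0,0,10],0.7],
    [[0,0,0],[0,0,6],0.7],
    [[0,0,0],[0,0,0],0.7],
    [[0,0,0],[0,0,0],0.7]
  ]
}}

```text
t: 2.98
ee_pos: [0.5857, -0.1897, 0.2249]
tool_rot: [0.001, 0.707, 0.707, 0.0]
force: [1.5, -0.0, -0.1]
gripper_width: 0.0618
```

{"op": "step_arm", "data": {
  "commands": [
    [[0,0,0],[0,0,0],0],
    [[0,0,0],[0,0,0],0],
    [[0,0,0],[0,0,0],0],
    [[0,0,0],[0,0,0],0],
    [[0,0,0],[0,0,0],0],
    [[0,0,0],[0,0,0],0],
    [[0,0,0],[0,0,0],0],
    [[0,0,0],[0,0,0],0]
  ]
}}

```text
t: 3.65
ee_pos: [0.586, -0.1892, 0.224]
tool_rot: [0.001, 0.707, 0.707, 0.0]
force: [1.7, 0.4, -1.1]
gripper_width: 0.0118
```

{"op": "step_arm", "data": {
  "commands": [
    [[0,0,0],[0,0,-10],0],
    [[0,0,0],[0,0,-25],0],
    [[0,0,0],[0,0,-25],0],
    [[0,0,0],[0,0,-20],0],
    [[0,0,0],[0,0,0],0],
    [[0,0,0],[0,0,0],0],
    [[0,0,0],[0,-20,0],0],
    [[0,0,0],[3,-30,0],0],
    [[0,0,0],[5,-30,0],0],
    [[0,0,0],[5,-30,0],0]
  ]
}}

```text
t: 4.48
ee_pos: [0.4739, -0.1756, 0.3018]
tool_rot: [-0.002, 0.707, 0.707, -0.0]
force: [-0.4, -1.2, -0.7]
gripper_width: 0.012
```

{"op": "step_arm", "data": {
  "commands": [
    [[0,0,0],[0,-14,0],0],
    [[0,0,0],[0,0,20],0],
    [[0,0,0],[0,0,30],0],
    [[0,0,0],[0,0,30],0],
    [[0,0,0],[0,0,20],0],
    [[0,0,0],[0,0,10],0],
    [[0,0,0],[0,0,6],0],
    [[0,0,0],[0,0,0],0],
    [[0,0,0],[0,0,0],0]
  ]
}}

```text
t: 5.23
ee_pos: [0.4618, -0.1762, 0.1882]
tool_rot: [0.0, 0.707, 0.707, 0.0]
force: [-0.6, -0.6, -1.2]
gripper_width: 0.0116
```

{"op": "step_arm", "data": {
  "commands": [
    [[0,0,0],[0,0,2],0],
    [[0,0,0],[0,0,2],0],
    [[0,0,0],[0,0,1],0],
    [[0,0,0],[0,0,0],0],
    [[0,0,0],[0,0,0],0]
  ]
}}

```text
t: 5.65
ee_pos: [0.4617, -0.1762, 0.1829]
tool_rot: [0.0, 0.707, 0.707, 0.0]
force: [-0.1, 0.0, -0.6]
gripper_width: 0.0113
```

{"op": "step_arm", "data": {
  "commands": [
    [[0,0,0],[0,0,1],0],
    [[0,0,0],[0,0,0],0],
    [[0,0,0],[0,0,0],0.5],
    [[0,0,0],[0,0,0],0.5],
    [[0,0,0],[0,0,0],0.5],
    [[0,0,0],[0,0,0],0.5],
    [[0,0,0],[0,0,0],0.5]
  ]
}}

```text
t: 6.23
ee_pos: [0.4617, -0.1762, 0.1817]
tool_rot: [-0.0, 0.707, 0.707, -0.0]
force: [0.3, -0.0, -0.3]
gripper_width: 0.0423
```

{"op": "step_arm", "data": {
  "commands": [
    [[0,0,0],[0,0,-20],0.5],
    [[0,0,0],[0,0,-30],0.8],
    [[0,0,0],[0,0,-35],1],
    [[0,0,0],[0,0,-35],1],
    [[0,0,0],[0,30,-35],1],
    [[0,0,0],[-20,40,0],1],
    [[0,0,0],[-20,36,0],1],
    [[0,0,0],[-10,18,0],1],
    [[0,0,0],[0,0,0],1],
    [[0,0,0],[0,0,0],1]
  ]
}}

```text
t: 7.07
ee_pos: [0.5802, -0.2249, 0.3324]
tool_rot: [-0.001, 0.707, 0.707, -0.0]
force: [0.4, -0.5, 0.3]
gripper_width: 0.0882
```

Run:
```python
from h import *
st(); np.save('cal2.npy',cam("wrist")[1]); snap("wrist","w2",s=1.5)
```

```text
7.07 [ 0.5802 -0.2249  0.3324] [[0.0, 1.0, -0.001], [1.0, -0.0, 0.001], [0.001, -0.001, -1.0]] [ 0.4 -0.5  0.3] 0.0882 [-0.56  0.59  1.28 -0.    1.28 -0.56]
```

View pics/w2.png

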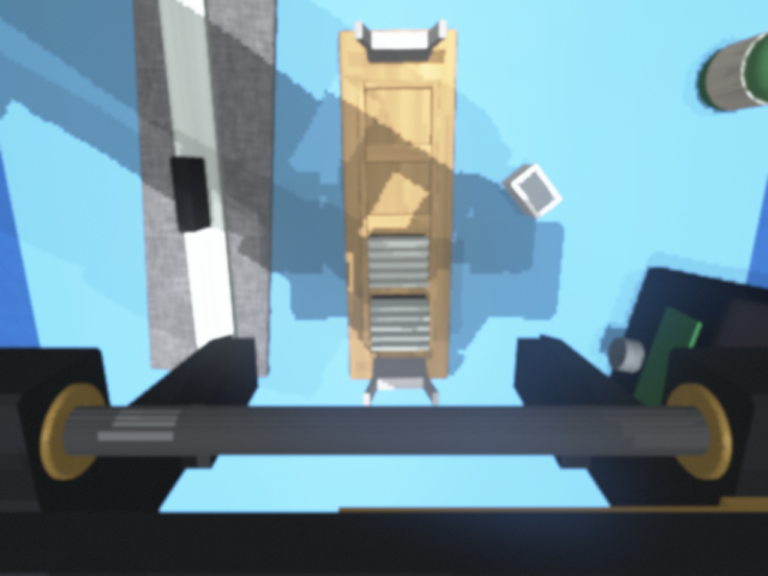

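Bar lies on pad (tab near (190,193)); two modules with tops centred at (399,260) and (400,324); nests above are empty.

Run:
```python
from h import *
f='cal2.npy'
print('m1',W(f,368,235,.044),W(f,429,235,.044),W(f,368,284,.044),W(f,429,284,.044))
print('m2',W(f,370,297,.044),W(f,430,297,.044),W(f,371,352,.044),W(f,431,352,.044))
print('brk',W(f,367,41,.047),W(f,436,41,.047),W(f,372,384,.047),W(f,430,384,.047))
print('rack',W(f,340,31,.014),W(f,457,30,.014),W(f,350,378,.014),W(f,448,378,.014))
print('tab',W(f,188,157,.04),W(f,194,231,.04), 'strip',W(f,182,0,.014),W(f,215,345,.014))
```

```text
m1 [ 0.5697 -0.1985  0.044 ] [ 0.6052 -0.1986  0.044 ] [ 0.5694 -0.228   0.044 ] [ 0.6059 -0.2281  0.044 ]
m2 [ 0.5705 -0.2361  0.044 ] [ 0.6067 -0.2362  0.044 ] [ 0.5708 -0.2718  0.044 ] [ 0.6082 -0.2718  0.044 ]
brk [ 0.5703 -0.0966  0.047 ] [ 0.6062 -0.0967  0.047 ] [ 0.5713 -0.2922  0.047 ] [ 0.6078 -0.2922  0.047 ]
rack [ 0.5534 -0.0836  0.014 ] [ 0.6216 -0.0831  0.014 ] [ 0.5548 -0.3041  0.014 ] [ 0.6238 -0.3041  0.014 ]
tab [ 0.4678 -0.1546  0.04  ] [ 0.4668 -0.1967  0.04  ] strip [ 0.4632 -0.0674  0.014 ] [ 0.4621 -0.2792  0.014 ]
```

{"op": "step_arm", "data": {
  "commands": [
    [[0,0,0],[36.5,-3,-9],1],
    [[0,0,0],[36.5,-3,-9],1],
    [[0,0,0],[36.5,-3,-9],1],
    [[0,0,0],[36.5,-3,-9],1],
    [[0,0,0],[36.5,-3,-9],1],
    [[0,0,0],[36.5,-3,-9],1],
    [[0,0,0],[36.5,-3,-9],1],
    [[0,0,0],[36.5,-3,-9],1],
    [[0,0,0],[36.5,-3,-9],1],
    [[0,0,0],[36.5,-3,-9],1]
  ]
}}

```text
t: 7.95
ee_pos: [0.5483, 0.142, 0.4242]
tool_rot: [0.0, 0.707, 0.707, 0.0]
force: [0.4, -1.0, -0.5]
gripper_width: 0.0877
```

{"op": "step_arm", "data": {
  "commands": [
    [[0,0,0],[0,0,0],1],
    [[0,0,0],[0,0,0],1],
    [[0,0,0],[0,0,0],1]
  ]
}}

```text
t: 8.2
ee_pos: [0.5494, 0.1398, 0.4232]
tool_rot: [-0.0, 0.707, 0.707, -0.0]
force: [-0.9, -0.3, -0.3]
gripper_width: 0.0881
```

Run:
```python
from h import *
st(); np.save('cal3.npy',cam("wrist")[1]); snap("wrist","w3",s=1.56)
```

```text
8.2 [0.5494 0.1398 0.4232] [[0.0, 1.0, -0.001], [1.0, -0.0, -0.0], [-0.0, -0.001, -1.0]] [-0.9 -0.3 -0.3] 0.0881 [ 0.04  0.39  1.34 -0.    1.41  0.04]
```

View pics/w3.png

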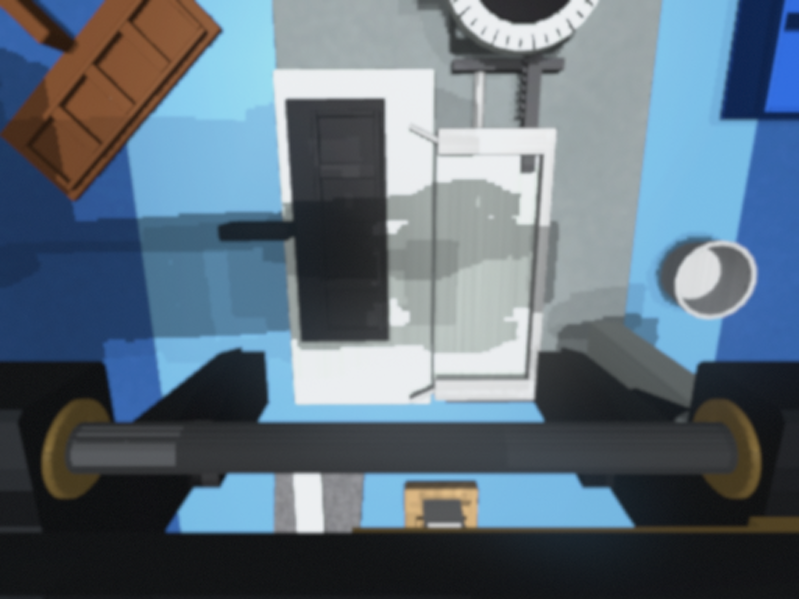

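Run:
```python
from h import *
im=cv2.imread('pics/raw_w3.png')[55:265,172:362]
im=(255*(im/255.)**0.45).astype('uint8')
cv2.imwrite('pics/z3.png',cv2.resize(im,None,fx=2.8,fy=2.8,interpolation=cv2.INTER_CUBIC))
f='cal3.npy'; S=1.56
for z in (.037,.045):
  for u,v in [(287,99),(384,98),(390,340),(293,340)]: print(W(f,u,v,z,S))
```

```text
[0.4685 0.2551 0.037 ]
[0.5374 0.2558 0.037 ]
[0.5405 0.074  0.037 ]
[0.4623 0.074  0.037 ]
[0.4703 0.254  0.045 ]
[0.5376 0.2547 0.045 ]
[0.5407 0.0768 0.045 ]
[0.4642 0.0769 0.045 ]
```

View pics/z3.png

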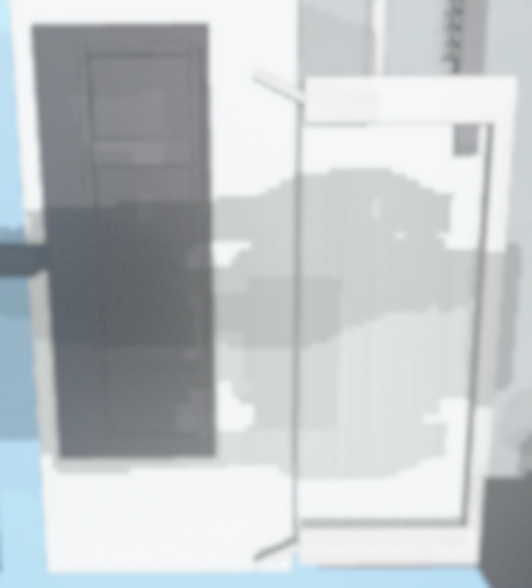

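Run:
```python
from h import *
K,_=cam("wrist"); c=(K,np.load('cal3.npy'))
Z=lambda u,v,z:px2w("w",172+(u+.5)/2.8-.5,55+(v+.5)/2.8-.5,z,c).round(4)
for z in (.037,): print('plate',[Z(u,v,z)[:2].tolist() for u,v in [(32,25),(208,24),(216,457),(58,458)]])
print('pocket rows z.045',[Z(140,v,.045)[:2].tolist() for v in (50,163,435)])
print('pocket cols',[Z(u,v,.045)[:2].tolist() for u,v in [(87,110),(192,110),(104,400),(200,400)]])
print('handle tip',Z(-85,258,.065),'handle base',Z(45,258,.065))
print('handle rows',Z(0,243,.065),Z(0,273,.065))
print('carr walls inner',[Z(u,v,.04)[:2].tolist() for u,v in [(303,125),(490,124),(466,522),(302,522)]])
print('outer',[Z(u,v,.045)[:2].tolist() for u,v in [(305,78),(517,78),(480,565),(301,562)]])
print('mouth',[Z(u,v,.04)[:2].tolist() for u,v in [(256,73),(300,98),(297,540),(257,557)]])
print('shelf',[Z(u,v,.031)[:2].tolist() for u,v in [(293,566),(48,570)]])
```

```text
plate [[0.4677, 0.2548], [0.5374, 0.2551], [0.5392, 0.0738], [0.4682, 0.0734]]
pocket rows z.045 [[0.511, 0.2446], [0.5098, 0.2019], [0.5063, 0.0869]]
pocket cols [[0.4894, 0.2223], [0.531, 0.2223], [0.4913, 0.1027], [0.5327, 0.1027]]
handle tip [0.423  0.1662 0.065 ] handle base [0.4738 0.1662 0.065 ]
handle rows [0.4566 0.172  0.065 ] [0.4558 0.1603 0.065 ]
carr walls inner [[0.5754, 0.2167], [0.6509, 0.2171], [0.6528, 0.0435], [0.5782, 0.0435]]
outer [[0.5755, 0.2343], [0.6588, 0.2342], [0.6592, 0.0246], [0.5777, 0.0261]]
mouth [[0.5564, 0.2365], [0.574, 0.2271], [0.5761, 0.0346], [0.5578, 0.0261]]
shelf [[0.5751, 0.017], [0.4591, 0.015]]
```

Tray measured at about (0.511,0.165) by wrist, (0.501→mid 0.5095, 0.161) by top; y spread is too wide for ±2 mm, so I view the pocket in the same relative pose as the module was seen.

{"op": "step_arm", "data": {
  "commands": [
    [[0,0,0],[-17,-15,30],1],
    [[0,0,0],[-17,-15,30],1],
    [[0,0,0],[-17,-16,31],1],
    [[0,0,0],[0,0,0],1],
    [[0,0,0],[0,0,0],1],
    [[0,0,0],[0,0,0],1]
  ]
}}

```text
t: 8.75
ee_pos: [0.5048, 0.0886, 0.3336]
tool_rot: [0.001, 0.708, 0.707, 0.001]
force: [0.6, 0.6, -0.2]
gripper_width: 0.0881
```

Run:
```python
from h import *
st(); np.save('cal4.npy',cam("wrist")[1]); snap("wrist","w4")
a=cv2.imread('pics/raw_w4.png')[60:250,180:312]; a=(255*(a/255.)**0.4).astype('uint8')
b=cv2.imread('pics/raw_w2.png')[60:250,200:332]
o=np.hstack([cv2.resize(i,None,fx=3,fy=3,interpolation=cv2.INTER_CUBIC) for i in (a,b)]); cv2.imwrite('pics/z4.png',o)
```

```text
8.75 [0.5048 0.0886 0.3336] [[0.002, 1.0, 0.002], [1.0, -0.002, -0.0], [-0.0, 0.002, -1.0]] [ 0.6  0.6 -0.2] 0.0881 [-0.06  0.35  1.64  0.    1.15 -0.05]
```

View pics/z4.png

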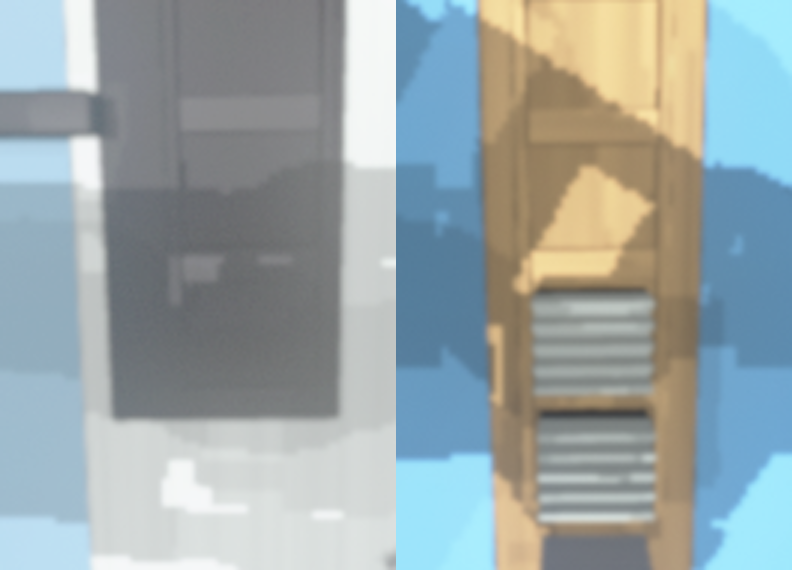

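Run:
```python
from h import *
K,_=cam("wrist")
def Z(f,u,v,z,x0): return px2w("w",x0+(u+.5)/3-.5,60+(v+.5)/3-.5,z,(K,np.load(f)))[:2].round(4).tolist()
t=lambda u,v,z:Z('cal4.npy',u,v,z,180); r=lambda u,v,z:Z('cal2.npy',u-396,v,z,200)
print('div0',t(250,97,.045),t(250,130,.045),'div-42',t(250,254,.045),t(250,285,.045),'end',t(225,417,.037),'pocket end',t(250,390,.045))
print('cols',t(176,200,.045),t(322,200,.045),'plate',t(108,300,.037),t(342,300,.037))
print('handle',t(50,91,.065),t(50,136,.065))
print('m1',r(592,292,.044),r(592,394,.044),'cols',r(532,340,.044),r(655,340,.044))
print('m2',r(596,414,.044),r(596,521,.044),'cols',r(538,470,.044),r(656,470,.044))
print('rackdiv42',r(592,110,.02),r(592,142,.02),'div0',r(592,248,.02),r(592,280,.02),'rack',r(485,300,.014),r(700,300,.014))
```

```text
div0 [0.5108, 0.1685] [0.5108, 0.1597] div-42 [0.5109, 0.1253] [0.511, 0.1163] end [0.5035, 0.074] pocket end [0.5111, 0.0847]
cols [0.4898, 0.1406] [0.5314, 0.1405] plate [0.4684, 0.1107] [0.5389, 0.1106]
handle [0.4592, 0.169] [0.4586, 0.1579]
m1 [0.587, -0.199] [0.5872, -0.2298] cols [0.5694, -0.2132] [0.6057, -0.2133]
m2 [0.5885, -0.236] [0.5887, -0.2707] cols [0.5708, -0.2539] [0.607, -0.2539]
rackdiv42 [0.5873, -0.1472] [0.5874, -0.1566] div0 [0.5876, -0.1887] [0.5876, -0.1987] rack [0.553, -0.206] [0.6229, -0.2061]
```

{"op": "step_arm", "data": {
  "commands": [
    [[0,0,0],[-33.7,9,0],0.8],
    [[0,0,0],[-33.7,9,0],0.8],
    [[0,0,0],[-33.7,9,0],0.8],
    [[0,0,0],[-33.7,9,0],0.8],
    [[0,0,0],[-33.7,9,0],0.8],
    [[0,0,0],[-33.7,9,0],0.8],
    [[0,0,0],[-33.7,9,0],0.8],
    [[0,0,0],[-33.7,9,10],0.8],
    [[0,0,0],[-33.5,9,30],0.8],
    [[0,0,0],[0,0,30],0.8]
  ]
}}

```text
t: 9.63
ee_pos: [0.5856, -0.2159, 0.2666]
tool_rot: [0.004, 0.708, 0.706, 0.001]
force: [0.9, -1.0, -0.6]
gripper_width: 0.0707
```

{"op": "step_arm", "data": {
  "commands": [
    [[0,0,0],[0,0,20],0.8],
    [[0,0,0],[0,0,0],0.8],
    [[0,0,0],[0,0,0],0.8]
  ]
}}

```text
t: 9.88
ee_pos: [0.5849, -0.2108, 0.2458]
tool_rot: [0.0, 0.707, 0.707, 0.0]
force: [0.2, -0.3, 0.3]
gripper_width: 0.0709
```

{"op": "step_arm", "data": {
  "commands": [
    [[0,0,0],[-3.5,1,20],0.8],
    [[0,0,0],[0,0,20],0.8],
    [[0,0,0],[0,0,10],0.8],
    [[0,0,0],[0,0,4],0.8],
    [[0,0,0],[0,0,0],0.8],
    [[0,0,0],[0,0,0],0.8]
  ]
}}

```text
t: 10.38
ee_pos: [0.5857, -0.2143, 0.1927]
tool_rot: [0.001, 0.707, 0.707, 0.0]
force: [0.7, 0.4, -0.2]
gripper_width: 0.0703
```

{"op": "step_arm", "data": {
  "commands": [
    [[0,0,0],[0,0,0],0],
    [[0,0,0],[0,0,0],0],
    [[0,0,0],[0,0,0],0],
    [[0,0,0],[0,0,0],0],
    [[0,0,0],[0,0,0],0],
    [[0,0,0],[0,0,0],0]
  ]
}}

```text
t: 10.88
ee_pos: [0.5857, -0.2143, 0.1917]
tool_rot: [0.001, 0.707, 0.707, 0.001]
force: [1.3, 0.4, 0.0]
gripper_width: 0.0354
```

{"op": "step_arm", "data": {
  "commands": [
    [[0,0,0],[0,0,-10],0],
    [[0,0,0],[0,0,-30],0],
    [[0,0,0],[0,0,-30],0],
    [[0,0,0],[20,-8,-10],0],
    [[0,0,0],[35,-12,0],0],
    [[0,0,0],[35,-12,0],0],
    [[0,0,0],[35,-12,0],0],
    [[0,0,0],[35,-12,0],0],
    [[0,0,0],[35,-10,0],0],
    [[0,0,0],[35,-10,0],0]
  ]
}}

```text
t: 11.72
ee_pos: [0.5082, 0.0171, 0.2712]
tool_rot: [-0.0, 0.707, 0.707, -0.0]
force: [0.5, 0.3, -0.2]
gripper_width: 0.0356
```

{"op": "step_arm", "data": {
  "commands": [
    [[0,0,0],[35,0,0],0],
    [[0,0,0],[30,0,0],0],
    [[0,0,0],[20,0,0],0],
    [[0,0,0],[0,0,10],0],
    [[0,0,0],[0,0,0],0],
    [[0,0,0],[0,0,0],0],
    [[0,0,0],[0,0,0],0]
  ]
}}

```text
t: 12.3
ee_pos: [0.5094, 0.0996, 0.261]
tool_rot: [-0.0, 0.708, 0.707, -0.0]
force: [-0.3, 0.0, -0.7]
gripper_width: 0.0361
```

{"op": "step_arm", "data": {
  "commands": [
    [[0,0,0],[1.5,0,15],0],
    [[0,0,0],[0,0,15],0],
    [[0,0,0],[0,0,4],0],
    [[0,0,0],[0,0,0],0],
    [[0,0,0],[0,0,0],0]
  ]
}}

```text
t: 12.72
ee_pos: [0.5095, 0.1016, 0.2276]
tool_rot: [0.0, 0.707, 0.707, 0.0]
force: [-0.6, -0.3, -0.8]
gripper_width: 0.0359
```

Run:
```python
from h import *
st(); np.save('cal5.npy',cam("wrist")[1]); snap("wrist","w5")
a=cv2.imread('pics/raw_w5.png'); a=(255*(a/255.)**0.5).astype('uint8')
cv2.imwrite('pics/w5.png',cv2.resize(a,None,fx=1.5,fy=1.5))
```

```text
12.72 [0.5095 0.1016 0.2276] [[0.001, 1.0, 0.0], [1.0, -0.001, -0.0], [-0.0, 0.0, -1.0]] [-0.6 -0.3 -0.8] 0.0359 [-0.03  0.51  1.72 -0.    0.91 -0.03]
```

View pics/w5.png

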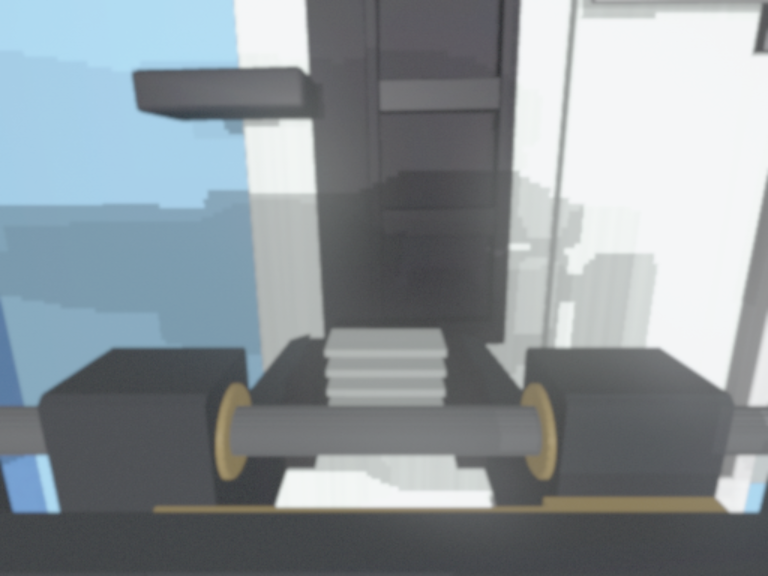

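Run:
```python
from h import *
f='cal5.npy'
print('mod edge',W(f,330,330,.0796),W(f,444,330,.0796))
print('div0',W(f,440,80,.045),W(f,440,110,.045),'div42',W(f,440,210,.045),W(f,440,237,.045))
print('cols',W(f,379,150,.045),W(f,499,150,.045), 'handle',W(f,220,68,.065),W(f,220,96,.065))
```

```text
mod edge [0.4933 0.1205 0.0796] [0.5267 0.1204 0.0796]
div0 [0.5274 0.1939 0.045 ] [0.5277 0.1848 0.045 ] div42 [0.5286 0.152  0.045 ] [0.5289 0.1426 0.045 ]
cols [0.5075 0.1721 0.045 ] [0.5479 0.1721 0.045 ] handle [0.4628 0.1939 0.065 ] [0.4621 0.1865 0.065 ]
```

Run:
```python
from h import *
f='cal5.npy'
for n,a,b,z in [('R',(519,5),(504,335),.037),('L',(305,5),(324,330),.037),('pL',(375,5),(381,200),.045),('pR',(502,5),(496,200),.045),('shelfL',(236,5),(257,320),.031)]:
    A,B=W(f,*a,z),W(f,*b,z); print(n,A,B,'yaw',np.degrees(np.arctan2(-(A-B)[0],(A-B)[1])))
A,B=W(f,379,95,.045),W(f,499,95,.045); print(A,B)
```

```text
R [0.5536 0.218  0.037 ] [0.5561 0.1027 0.037 ] yaw 1.2421249599377013
L [0.4833 0.2181 0.037 ] [0.4855 0.1049 0.037 ] yaw 1.1133820542180062
pL [0.5064 0.2157 0.045 ] [0.5081 0.1555 0.045 ] yaw 1.6175572454456775
pR [0.5462 0.2156 0.045 ] [0.5479 0.1554 0.045 ] yaw 1.6175572454456775
shelfL [0.4589 0.2199 0.031 ] [0.4579 0.107  0.031 ] yaw -0.5074781331518528
[0.5076 0.1894 0.045 ] [0.5469 0.1893 0.045 ]
```

The tray has been knocked: its middle divider is now at (0.527,0.189), yaw ~1.5°. Module held fine. I'll correct by (+19,+25) mm.

{"op": "step_arm", "data": {
  "commands": [
    [[0,0,0],[10,8,0],0],
    [[0,0,0],[14.8,10.8,0],0],
    [[0,0,-1.4],[0,0,0],0],
    [[0,0,0],[0,0,0],0],
    [[0,0,0],[0,0,0],0]
  ]
}}

```text
t: 13.18
ee_pos: [0.5278, 0.1267, 0.2274]
tool_rot: [0.0, 0.698, 0.716, 0.0]
force: [0.4, 0.4, -1.9]
gripper_width: 0.0355
```

Run:
```python
from h import *
st(); np.save('cal6.npy',cam("wrist")[1]); snap("wrist","w6")
a=cv2.imread('pics/raw_w6.png')[0:272,130:400]; a=(255*(a/255.)**0.4).astype('uint8')
cv2.imwrite('pics/w6.png',cv2.resize(a,None,fx=2.2,fy=2.2,interpolation=cv2.INTER_CUBIC))
```

```text
13.18 [0.5278 0.1267 0.2274] [[-0.024, 1.0, 0.0], [1.0, 0.024, -0.0], [-0.0, 0.0, -1.0]] [ 0.4  0.4 -1.9] 0.0355 [ 0.02  0.56  1.64 -0.    0.94 -0.  ]
```

View pics/w6.png

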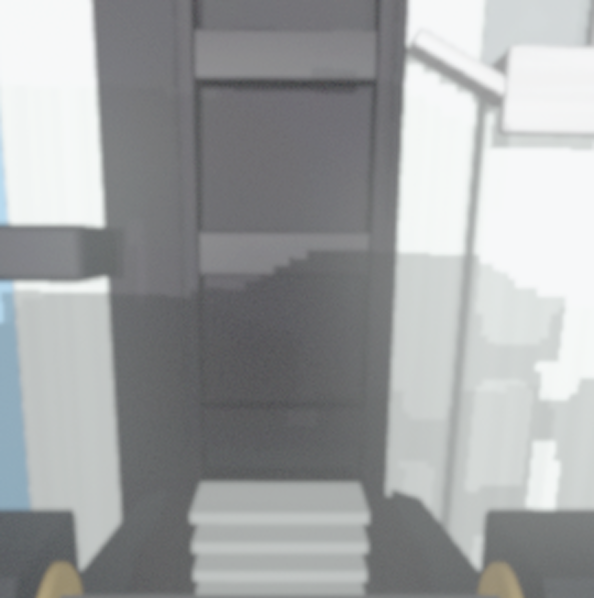

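Run:
```python
from h import *
K,_=cam("wrist"); c=(K,np.load('cal6.npy'))
Z=lambda u,v,z:px2w("w",130+(u+.5)/2.2-.5,(v+.5)/2.2-.5,z,c)[:2].round(4).tolist()
print('div42',Z(285,30,.045),Z(285,80,.045),'div0',Z(285,232,.045),Z(285,272,.045),'div-42 top',Z(285,405,.045))
print('cols',Z(199,250,.045),Z(373,250,.045),Z(195,60,.045),Z(377,60,.045),Z(203,430,.045),Z(366,430,.045))
print('mod fin1',Z(190,521,.0796),Z(369,521,.0796),'handle',Z(30,226,.065),Z(30,278,.065))
print('mouth flare',Z(408,42,.04),Z(500,100,.04))
```

```text
div42 [0.5264, 0.2363] [0.5266, 0.2265] div0 [0.5275, 0.1945] [0.5277, 0.1855] div-42 top [0.5285, 0.1535]
cols [0.5076, 0.19] [0.548, 0.191] [0.507, 0.23] [0.5465, 0.2309] [0.5083, 0.1467] [0.5488, 0.1476]
mod fin1 [0.5094, 0.1372] [0.5457, 0.138] handle [0.4759, 0.1942] [0.4751, 0.1839]
mouth flare [0.5538, 0.2359] [0.5755, 0.2246]
```

{"op": "step_arm", "data": {
  "commands": [
    [[0,0,0],[0.5,1.3,0],0],
    [[0,0,0],[0,0,4],0],
    [[0,0,0],[0,0,3],0],
    [[0,0,0],[0,0,2],0],
    [[0,0,0],[0,0,2],0],
    [[0,0,0],[0,0,0],0],
    [[0,0,0],[0,0,0],0]
  ]
}}

```text
t: 13.82
ee_pos: [0.5293, 0.1275, 0.216]
tool_rot: [-0.0, 0.698, 0.716, -0.0]
force: [0.3, 0.4, -1.1]
gripper_width: 0.0358
```

{"op": "step_arm", "data": {
  "commands": [
    [[0,0,0],[0,0,1.2],0],
    [[0,0,0],[0,0,0],0],
    [[0,0,0],[0,0,0],0.55],
    [[0,0,0],[0,0,0],0.55],
    [[0,0,0],[0,0,0],0.55],
    [[0,0,0],[0,0,0],0.55]
  ]
}}

```text
t: 14.32
ee_pos: [0.5294, 0.1275, 0.215]
tool_rot: [0.0, 0.698, 0.716, 0.0]
force: [0.0, 0.0, 0.0]
gripper_width: 0.0484
```

{"op": "step_arm", "data": {
  "commands": [
    [[0,0,0],[0,0,-10],0.6],
    [[0,0,0],[0,0,-25],0.6],
    [[0,0,0],[0,0,-30],0.8],
    [[0,0,0],[-35,0,-20],0.8],
    [[0,0,0],[-35,0,-30],0.8],
    [[0,0,0],[0,0,0],0.8],
    [[0,0,0],[0,0,0],0.8],
    [[0,0,0],[0,0,0],0.8]
  ]
}}

```text
t: 14.98
ee_pos: [0.5307, 0.0612, 0.3269]
tool_rot: [-0.0, 0.699, 0.716, -0.0]
force: [-0.0, -0.2, -0.0]
gripper_width: 0.0707
```

Run:
```python
from h import *
st(); np.save('cal7.npy',cam("wrist")[1]); snap("wrist","w7")
a=cv2.imread('pics/raw_w7.png')[0:272,110:400]; a=(255*(a/255.)**0.4).astype('uint8')
cv2.imwrite('pics/w7.png',cv2.resize(a,None,fx=2.2,fy=2.2,interpolation=cv2.INTER_CUBIC))
```

```text
14.98 [0.5307 0.0612 0.3269] [[-0.024, 1.0, -0.001], [1.0, 0.024, 0.0], [0.0, -0.001, -1.0]] [-0.  -0.2 -0. ] 0.0707 [-0.1   0.41  1.58  0.    1.16 -0.13]
```

View pics/w7.png

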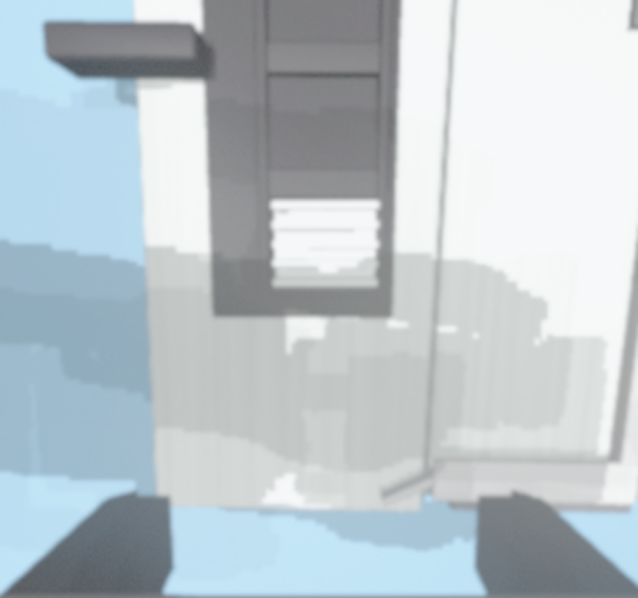

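Module 1 stands squarely in the -63 pocket. Fetch the second.

{"op": "step_arm", "data": {
  "commands": [
    [[0,0,1.4],[0,0,0],0.8],
    [[0,0,0],[-35,6,0],0.8],
    [[0,0,0],[-35,6,0],0.8],
    [[0,0,0],[-35,6,0],0.8],
    [[0,0,0],[-35,6,0],0.8],
    [[0,0,0],[-35,6,0],0.8],
    [[0,0,0],[-35,6,0],0.8],
    [[0,0,0],[-35,6,0],0.8],
    [[0,0,0],[-36,7,25],0.8],
    [[0,0,0],[-36,7,25],0.8]
  ]
}}

```text
t: 15.87
ee_pos: [0.5866, -0.2527, 0.2796]
tool_rot: [0.001, 0.707, 0.707, 0.0]
force: [0.9, 0.5, -0.5]
gripper_width: 0.0701
```

{"op": "step_arm", "data": {
  "commands": [
    [[0,0,0],[0,0,30],0.8],
    [[0,0,0],[0,0,0],0.8],
    [[0,0,0],[0,0,0],0.8],
    [[0,0,0],[0,0,0],0.8]
  ]
}}

```text
t: 16.2
ee_pos: [0.5866, -0.2505, 0.2515]
tool_rot: [0.001, 0.707, 0.707, 0.0]
force: [-0.3, -0.4, -0.0]
gripper_width: 0.0705
```

{"op": "step_arm", "data": {
  "commands": [
    [[0,0,0],[-5.8,0,20],0.8],
    [[0,0,0],[0,0,20],0.8],
    [[0,0,0],[0,0,15],0.8],
    [[0,0,0],[0,0,4.5],0.8],
    [[0,0,0],[0,0,0],0.8],
    [[0,0,0],[0,0,0],0.8]
  ]
}}

```text
t: 16.7
ee_pos: [0.5866, -0.2571, 0.1925]
tool_rot: [0.001, 0.707, 0.707, 0.0]
force: [-0.9, -0.5, -0.4]
gripper_width: 0.0705
```

{"op": "step_arm", "data": {
  "commands": [
    [[0,0,0],[0,0,0],0],
    [[0,0,0],[0,0,0],0],
    [[0,0,0],[0,0,0],0],
    [[0,0,0],[0,0,0],0],
    [[0,0,0],[0,0,0],0],
    [[0,0,0],[0,0,0],0]
  ]
}}

```text
t: 17.2
ee_pos: [0.5863, -0.2575, 0.1909]
tool_rot: [0.001, 0.707, 0.707, 0.0]
force: [0.4, 0.0, -0.7]
gripper_width: 0.0357
```

{"op": "step_arm", "data": {
  "commands": [
    [[0,0,0],[0,0,-10],0],
    [[0,0,0],[0,0,-30],0],
    [[0,0,0],[0,0,-30],0],
    [[0,0,0],[20,-2,-10],0],
    [[0,0,0],[36,-5,0],0],
    [[0,0,0],[36,-5,0],0],
    [[0,0,0],[36,-5,0],0],
    [[0,0,0],[36,-5,0],0],
    [[0,0,0],[36,-5,0],0],
    [[0,0,0],[36,-5,0],0]
  ]
}}

```text
t: 18.03
ee_pos: [0.5534, -0.0199, 0.2706]
tool_rot: [-0.0, 0.707, 0.707, -0.0]
force: [1.1, -0.5, 0.2]
gripper_width: 0.0357
```

{"op": "step_arm", "data": {
  "commands": [
    [[0,0,0],[36,-5,0],0],
    [[0,0,0],[36,-5,0],0],
    [[0,0,0],[36,-5,0],0],
    [[0,0,0],[36,-5,0],0],
    [[0,0,0],[36,-5,0],0],
    [[0,0,0],[36,-2,0],0],
    [[0,0,0],[17,0,0],0],
    [[0,0,-1.4],[0,0,0],0],
    [[0,0,0],[0,0,0],0],
    [[0,0,0],[0,0,0],0]
  ]
}}

```text
t: 18.87
ee_pos: [0.5272, 0.2107, 0.2705]
tool_rot: [-0.0, 0.699, 0.715, -0.0]
force: [0.3, -0.8, -1.8]
gripper_width: 0.0361
```

Lower to just above and check with the camera.

{"op": "step_arm", "data": {
  "commands": [
    [[0,0,0],[0,0,20],0],
    [[0,0,0],[0,0,20],0],
    [[0,0,0],[0,0,3],0],
    [[0,0,0],[0,0,0],0],
    [[0,0,0],[0,0,0],0]
  ]
}}

```text
t: 19.28
ee_pos: [0.5276, 0.2108, 0.2284]
tool_rot: [0.0, 0.699, 0.715, 0.0]
force: [-0.1, 0.3, 0.4]
gripper_width: 0.0356
```

Run:
```python
from h import *
st(); np.save('cal8.npy',cam("wrist")[1]); snap("wrist","w8")
a=cv2.imread('pics/raw_w8.png')[0:272,110:400]; a=(255*(a/255.)**0.4).astype('uint8')
cv2.imwrite('pics/w8.png',cv2.resize(a,None,fx=2.2,fy=2.2,interpolation=cv2.INTER_CUBIC))
```

```text
19.28 [0.5276 0.2108 0.2284] [[-0.023, 1.0, 0.001], [1.0, 0.023, 0.0], [0.0, 0.001, -1.0]] [-0.1  0.3  0.4] 0.0356 [ 0.17  0.6   1.56 -0.    0.98  0.15]
```

View pics/w8.png

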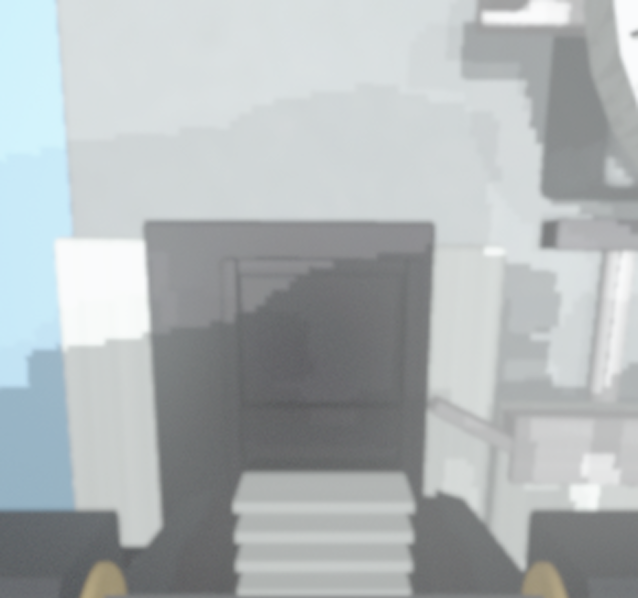

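Run:
```python
from h import *
K,_=cam("wrist"); c=(K,np.load('cal8.npy'))
Z=lambda u,v,z:px2w("w",110+(u+.5)/2.2-.5,(v+.5)/2.2-.5,z,c)[:2].round(4).tolist()
print('plate',Z(147,223,.037),Z(433,223,.037),Z(161,520,.037),Z(425,490,.037))
print('div42',Z(320,405,.045),'pocket end',Z(320,260,.045))
print('cols',Z(237,300,.045),Z(407,300,.045),Z(240,430,.045),Z(403,430,.045))
print('mod fin1',Z(234,512,.0804),Z(414,512,.0804))
print('wheel rim',Z(585,0,.08),'mouth',Z(432,402,.04),Z(510,445,.04))
```

```text
plate [0.4833, 0.28] [0.5526, 0.2815] [0.4837, 0.2025] [0.5549, 0.2127]
div42 [0.5262, 0.2375] pocket end [0.5254, 0.2724]
cols [0.5059, 0.2627] [0.5463, 0.2636] [0.5063, 0.2306] [0.547, 0.2315]
mod fin1 [0.5092, 0.2233] [0.5456, 0.2241]
wheel rim [0.5692, 0.3168] mouth [0.5547, 0.2377] [0.5756, 0.2267]
```

{"op": "step_arm", "data": {
  "commands": [
    [[0,0,0],[-1.4,-0.3,0],0],
    [[0,0,0],[0,0,5],0],
    [[0,0,0],[0,0,3],0],
    [[0,0,0],[0,0,2],0],
    [[0,0,0],[0,0,2],0],
    [[0,0,0],[0,0,1],0],
    [[0,0,0],[0,0,0],0],
    [[0,0,0],[0,0,0],0]
  ]
}}

```text
t: 20.0
ee_pos: [0.5269, 0.2101, 0.2146]
tool_rot: [0.0, 0.698, 0.716, -0.0]
force: [-1.3, -1.2, -0.5]
gripper_width: 0.0356
```

{"op": "step_arm", "data": {
  "commands": [
    [[0,0,0],[0,0,0],0.55],
    [[0,0,0],[0,0,0],0.55],
    [[0,0,0],[0,0,0],0.55],
    [[0,0,0],[0,0,0],0.55],
    [[0,0,0],[0,0,-10],0.6],
    [[0,0,0],[0,0,-30],0.6],
    [[0,0,0],[0,0,-35],1],
    [[0,0,0],[0,0,-35],1],
    [[0,0,0],[0,0,-35],1],
    [[0,0,0],[0,0,-35],1]
  ]
}}

```text
t: 20.83
ee_pos: [0.5263, 0.21, 0.3974]
tool_rot: [0.0, 0.698, 0.716, 0.0]
force: [0.7, 0.4, -0.1]
gripper_width: 0.0774
```

{"op": "step_arm", "data": {
  "commands": [
    [[0,0,-7.1],[0,0,0],1],
    [[0,0,-7.1],[0,0,0],1],
    [[0,0,-7.1],[0,0,0],1],
    [[0,0,-7.1],[0,0,0],1],
    [[0,0,-7.1],[0,0,0],1],
    [[0,0,-7.1],[0,0,0],1],
    [[0,0,-7.1],[0,0,0],1],
    [[0,0,-7.1],[0,0,0],1],
    [[0,0,-7.1],[0,0,0],1],
    [[0,0,-7.1],[0,0,0],1]
  ]
}}

```text
t: 21.67
ee_pos: [0.5266, 0.2101, 0.3955]
tool_rot: [0.0, 0.15, 0.989, 0.0]
force: [-0.4, 0.7, -0.6]
gripper_width: 0.088
```

{"op": "step_arm", "data": {
  "commands": [
    [[0,0,-7.1],[0,0,0],1],
    [[0,0,-7.1],[0,0,0],1],
    [[0,0,-3.5],[0,0,0],1],
    [[0,0,0],[0,0,0],1],
    [[0,0,0],[0,0,0],1],
    [[0,0,0],[0,0,0],1]
  ]
}}

```text
t: 22.17
ee_pos: [0.5268, 0.2101, 0.395]
tool_rot: [0.0, 0.0, 1.0, 0.0]
force: [-0.3, -0.5, -0.3]
gripper_width: 0.0883
```

Run:
```python
from h import *
st(); np.save('cal9.npy',cam("wrist")[1]); snap("wrist","w9")
a=cv2.imread('pics/raw_w9.png'); a=(255*(a/255.)**0.5).astype('uint8')
cv2.imwrite('pics/w9.png',cv2.resize(a,None,fx=1.56,fy=1.56,interpolation=cv2.INTER_CUBIC))
```

```text
22.17 [0.5268 0.2101 0.395 ] [[-1.0, 0.0, 0.0], [0.0, 1.0, 0.0], [-0.0, 0.0, -1.0]] [-0.3 -0.5 -0.3] 0.0883 [ 0.17  0.41  1.38  0.    1.35 -1.4 ]
```

View pics/w9.png

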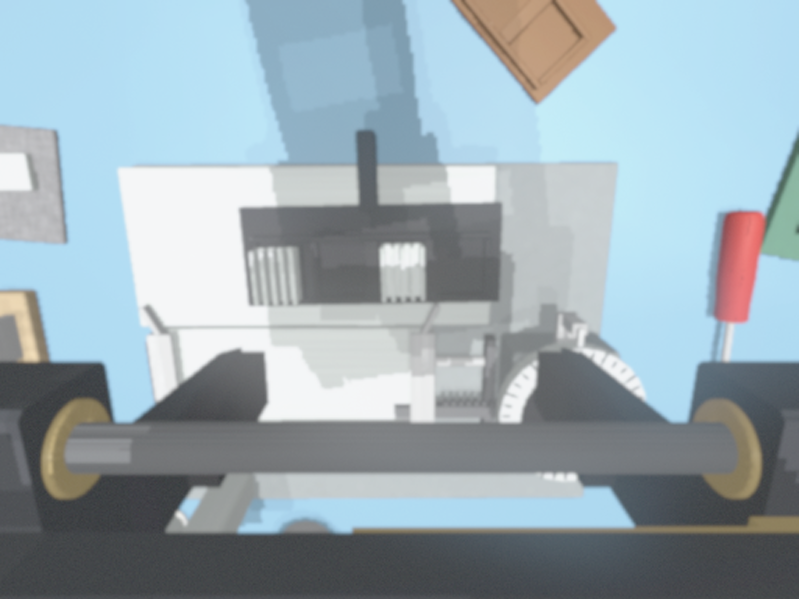

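Both modules stand in their pockets. Handle top at (367,131–205); carriage flares at (146–160,306–330) and (423–437,305–330).

Run:
```python
from h import *
f='cal9.npy'; S=1.56
w=lambda u,v,z:W(f,u,v,z,S)[:2].tolist()
print('handle',w(366,131,.065),w(368,205,.05))
print('plate',w(240,208,.037),w(501,204,.037),w(498,300,.037),w(248,305,.037))
print('flareL',w(146,306,.04),w(162,331,.04),'flareR',w(438,305,.04),w(423,331,.04))
print('slot in',w(176,345,.04),w(411,345,.04))
print('mods',w(249,250,.067),w(300,305,.067),w(380,244,.067),w(426,301,.067))
```

```text
handle [0.4377, 0.1891] [0.4832, 0.1885]
plate [0.486, 0.0989] [0.4834, 0.2795] [0.5521, 0.281] [0.5558, 0.0987]
flareL [0.5556, 0.0257] [0.5747, 0.0349] flareR [0.555, 0.2371] [0.5748, 0.2265]
slot in [0.5856, 0.0439] [0.5857, 0.2177]
mods [0.5105, 0.1123] [0.5474, 0.1432] [0.5067, 0.1969] [0.5447, 0.227]
```

{"op": "step_arm", "data": {
  "commands": [
    [[0,0,-1.4],[22,-7,0],0.6],
    [[0,0,0],[22,-7,20],0.6],
    [[0,0,0],[23.3,-9,30],0.6],
    [[0,0,0],[0,0,35],0.6],
    [[0,0,0],[0,0,35],0.6],
    [[0,0,0],[0,0,30],0.6],
    [[0,0,0],[0,0,15],0.6],
    [[0,0,0],[0,0,0],0.6],
    [[0,0,0],[0,0,0],0.6]
  ]
}}

```text
t: 22.97
ee_pos: [0.4602, 0.1859, 0.2298]
tool_rot: [-0.0, -0.013, 1.0, -0.0]
force: [0.5, -0.3, 0.6]
gripper_width: 0.053
```

{"op": "step_arm", "data": {
  "commands": [
    [[0,0,0],[0.5,2.8,0],0.6],
    [[0,0,0],[0,0,12],0.6],
    [[0,0,0],[0,0,10],0.6],
    [[0,0,0],[0,0,0],0.6],
    [[0,0,0],[0,0,0],0.6],
    [[0,0,0],[0,0,0],0],
    [[0,0,0],[0,0,0],0],
    [[0,0,0],[0,0,0],0],
    [[0,0,0],[0,0,0],0],
    [[0,0,0],[0,0,0],0]
  ]
}}

```text
t: 23.8
ee_pos: [0.4595, 0.1887, 0.2078]
tool_rot: [0.0, -0.013, 1.0, 0.0]
force: [-0.1, 0.4, 0.9]
gripper_width: 0.0215
```

{"op": "step_arm", "data": {
  "commands": [
    [[0,0,0],[0,0,0],0],
    [[0,0,0],[0,0,0],0],
    [[0,0,0],[0,0,0],0]
  ]
}}

```text
t: 24.05
ee_pos: [0.4594, 0.1886, 0.2077]
tool_rot: [-0.0, -0.013, 1.0, -0.0]
force: [-0.3, -1.3, 1.3]
gripper_width: 0.0119
```

{"op": "step_arm", "data": {
  "commands": [
    [[0,0,0.9],[0,-2,0],0],
    [[0,0,0],[0,-6,0],0],
    [[0,0,0],[0,-8,0],0],
    [[0,0,0],[0,-8,0],0],
    [[0,0,0],[0,-8,0],0],
    [[0,0,0],[0,-8,0],0],
    [[0,0,0],[0,-8,0],0],
    [[0,0,0],[0,-6,0],0],
    [[0,0,0],[0,-4,0],0],
    [[0,0,0],[0,0,0],0]
  ]
}}

```text
t: 24.88
ee_pos: [0.4602, 0.1297, 0.2076]
tool_rot: [0.0, -0.005, 1.0, -0.0]
force: [0.4, -2.3, 2.6]
gripper_width: 0.0117
```

{"op": "step_arm", "data": {
  "commands": [
    [[0,0,0],[0,0,0],0],
    [[0,0,0],[0,0,0],0]
  ]
}}

```text
t: 25.05
ee_pos: [0.4602, 0.1304, 0.2076]
tool_rot: [0.0, -0.005, 1.0, -0.0]
force: [0.6, -3.8, 3.8]
gripper_width: 0.0114
```

Run:
```python
from h import *
st(); np.save('cal10.npy',cam("wrist")[1]); snap("wrist","w10")
a=cv2.imread('pics/raw_w10.png'); a=(255*(a/255.)**0.5).astype('uint8')
cv2.imwrite('pics/w10.png',cv2.resize(a,None,fx=1.56,fy=1.56,interpolation=cv2.INTER_CUBIC))
```

```text
25.05 [0.4602 0.1304 0.2076] [[-1.0, -0.01, 0.0], [-0.01, 1.0, -0.001], [-0.0, -0.001, -1.0]] [ 0.6 -3.8  3.8] 0.0114 [ 0.03  0.48  1.85 -0.    0.81 -1.55]
```

View pics/w10.png

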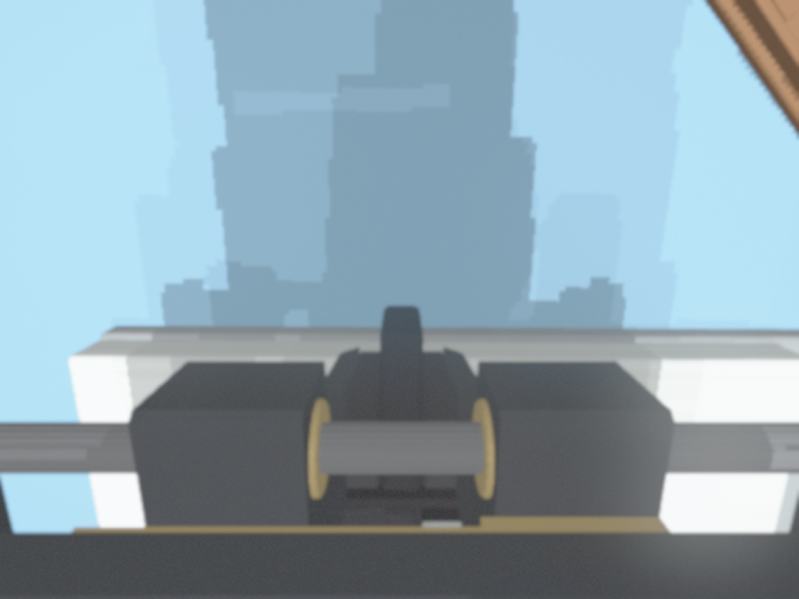

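{"op": "step_arm", "data": {
  "commands": [
    [[0,0,0],[-4,0,0],0],
    [[0,0,0],[-6,0,0],0],
    [[0,0,0],[-6,0,0],0],
    [[0,0,0],[-6,0,0],0],
    [[0,0,0],[-6,0,0],0],
    [[0,0,0],[-4,0,0],0]
  ]
}}

```text
t: 25.6
ee_pos: [0.4915, 0.1315, 0.2076]
tool_rot: [-0.002, -0.005, 1.0, 0.0]
force: [-10.7, -1.3, 12.1]
gripper_width: 0.0117
```

{"op": "step_arm", "data": {
  "commands": [
    [[0,0,0],[-6,0,0],0],
    [[0,0,0],[-6,0,0],0],
    [[0,0,0],[-6,0,0],0],
    [[0,0,0],[-6,0,0],0],
    [[0,0,0],[-4,0,0],0]
  ]
}}

```text
t: 26.02
ee_pos: [0.5196, 0.1318, 0.2076]
tool_rot: [-0.002, -0.006, 1.0, 0.0]
force: [-10.3, -0.9, 12.4]
gripper_width: 0.0118
```

{"op": "step_arm", "data": {
  "commands": [
    [[0,0,0],[-4,0,-0.6],0],
    [[0,0,0],[-6,0,0],0],
    [[0,0,0],[-6,0,0],0],
    [[0,0,0],[-6,0,0],0],
    [[0,0,0],[-4,0,0],0],
    [[0,0,0],[-3,0,0],0]
  ]
}}

```text
t: 26.52
ee_pos: [0.5495, 0.1316, 0.2078]
tool_rot: [-0.0, -0.005, 1.0, 0.0]
force: [-0.7, 1.1, -1.2]
gripper_width: 0.0114
```

Now creep until the rear stop shows in the force.

{"op": "step_arm", "data": {
  "commands": [
    [[0,0,0],[-2,0,0],0],
    [[0,0,0],[-2,0,0],0],
    [[0,0,0],[0,0,0],0]
  ]
}}

```text
t: 26.77
ee_pos: [0.5533, 0.1316, 0.2079]
tool_rot: [-0.0, -0.005, 1.0, 0.0]
force: [-0.9, -0.4, -2.6]
gripper_width: 0.0113
```

{"op": "step_arm", "data": {
  "commands": [
    [[0,0,0],[-1.5,0,0],0],
    [[0,0,0],[-1.5,0,0],0],
    [[0,0,0],[0,0,0],0]
  ]
}}

```text
t: 27.02
ee_pos: [0.5561, 0.1317, 0.2081]
tool_rot: [-0.0, -0.005, 1.0, 0.0]
force: [-0.6, -0.8, -3.3]
gripper_width: 0.0119
```

{"op": "step_arm", "data": {
  "commands": [
    [[0,0,0],[-1.5,0,0.4],0],
    [[0,0,0],[-1,0,0],0],
    [[0,0,0],[0,0,0],0]
  ]
}}

```text
t: 27.27
ee_pos: [0.5572, 0.1318, 0.2072]
tool_rot: [-0.004, -0.005, 1.0, -0.0]
force: [-14.4, -1.3, 5.1]
gripper_width: 0.0118
```

{"op": "step_arm", "data": {
  "commands": [
    [[0,0,0],[-1,0,0],0],
    [[0,0,0],[-1,0,0],0],
    [[0,0,0],[0,0,0],0]
  ]
}}

```text
t: 27.52
ee_pos: [0.5581, 0.1319, 0.2066]
tool_rot: [-0.006, -0.005, 1.0, -0.0]
force: [-20.3, -2.2, 6.0]
gripper_width: 0.0115
```

{"op": "step_arm", "data": {
  "commands": [
    [[0,0,0],[0.5,0,0],0],
    [[0,0,0],[0,0,0],0.5],
    [[0,0,0],[0,0,0],0.5],
    [[0,0,0],[0,0,0],0.5],
    [[0,0,0],[0,0,0],0.5],
    [[0,0,0],[0,0,-10],0.5],
    [[0,0,0],[5,0,-30],0.6],
    [[0,0,0],[15,0,-40],1],
    [[0,0,0],[15,0,-40],1],
    [[0,0,0],[0,0,-40],1]
  ]
}}

```text
t: 28.35
ee_pos: [0.5239, 0.1315, 0.3682]
tool_rot: [-0.0, -0.005, 1.0, 0.0]
force: [0.5, 0.1, 0.5]
gripper_width: 0.0686
```

{"op": "step_arm", "data": {
  "commands": [
    [[0,0,0],[0,0,-30],1],
    [[0,0,0],[30,0,0],1],
    [[0,0,0],[40,0,0],1],
    [[0,0,0],[40,0,0],1],
    [[0,0,0],[40,0,0],1],
    [[0,0,0],[0,0,0],1],
    [[0,0,0],[0,0,0],1]
  ]
}}

```text
t: 28.93
ee_pos: [0.3745, 0.1299, 0.3971]
tool_rot: [0.001, -0.005, 1.0, 0.0]
force: [0.6, -0.0, 0.5]
gripper_width: 0.0883
```

Run:
```python
from h import *
st(); np.save('cal11.npy',cam("wrist")[1]); snap("wrist","w11"); snap("top","t11"); snap("scene","s11")
b=cv2.imread('pics/raw_t11.png')[125:235,120:345]
s=cv2.imread('pics/raw_s11.png')[185:270,150:430]
w=cv2.imread('pics/raw_w11.png')
b=cv2.resize(b,(795,390),interpolation=cv2.INTER_CUBIC); s=cv2.resize(s,(395,210)); w=cv2.resize(w,(280,210)); pad=np.zeros((210,120,3),np.uint8)
cv2.imwrite('pics/v11.png',np.vstack([b,np.hstack([s,w,pad])]))
```

```text
28.93 [0.3745 0.1299 0.3971] [[-1.0, -0.011, 0.003], [-0.011, 1.0, 0.0], [-0.003, 0.0, -1.0]] [ 0.6 -0.   0.5] 0.0883 [ 0.04  0.03  1.86 -0.    1.25 -1.55]
```

View pics/v11.png

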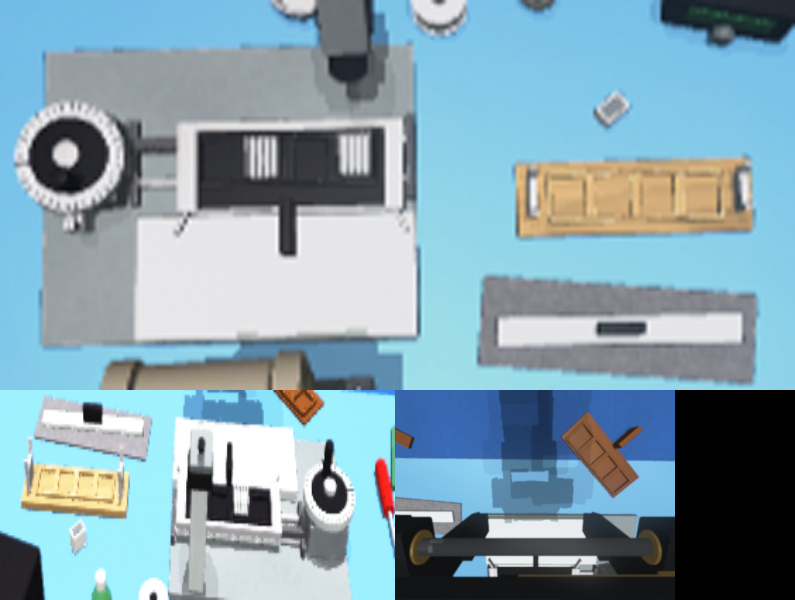

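Tray is home with both modules in it (top crop: modules at (260,157),(354,155)), bar on pad. Now to the wheel; I'll read the dial numerically.

{"op": "step_arm", "data": {
  "commands": [
    [[0,0,7],[0,0,0],1],
    [[0,0,7],[0,0,0],1],
    [[0,0,7],[0,0,0],1],
    [[0,0,7],[0,0,0],1],
    [[0,0,7],[0,0,0],1],
    [[0,0,7],[0,0,0],1],
    [[0,0,7],[0,0,0],1],
    [[0,0,7],[0,0,0],1],
    [[0,0,7],[0,0,0],1],
    [[0,0,7],[0,0,0],1]
  ]
}}

```text
t: 29.92
ee_pos: [0.3769, 0.1297, 0.3958]
tool_rot: [-0.0, 0.572, 0.82, -0.0]
force: [0.4, 0.2, -0.7]
gripper_width: 0.088
```

{"op": "step_arm", "data": {
  "commands": [
    [[0,0,7],[0,0,0],1],
    [[0,0,7],[0,0,0],1],
    [[0,0,6.6],[0,0,0],1],
    [[0,0,0],[20,30,0],1],
    [[0,0,0],[20,30,0],1],
    [[0,0,0],[20,30,0],1],
    [[0,0,0],[20,30,0],1],
    [[0,0,0],[20,30,0],1],
    [[0,0,0],[20,30,0],1],
    [[0,0,0],[20,30,0],1]
  ]
}}

```text
t: 30.75
ee_pos: [0.588, 0.2709, 0.3948]
tool_rot: [-0.0, 0.707, 0.707, -0.0]
force: [0.3, -0.1, 0.8]
gripper_width: 0.0884
```

{"op": "step_arm", "data": {
  "commands": [
    [[0,0,0],[28,20,18],1],
    [[0,0,0],[28,15,18],1],
    [[0,0,0],[0,0,0],1],
    [[0,0,0],[0,0,0],1],
    [[0,0,0],[0,0,0],1]
  ]
}}

```text
t: 31.17
ee_pos: [0.6212, 0.3253, 0.36]
tool_rot: [0.0, 0.707, 0.707, 0.0]
force: [-0.2, 0.1, 0.7]
gripper_width: 0.0882
```

```bash
cat > dial.py <<'E'
from h import *
def dial(f,ax=(.6214,.3253),show=True):
    np.save(f'cal_{f}.npy',cam("wrist")[1]); im=arm.get_image("wrist")[:,:,::-1].copy(); cv2.imwrite(f'pics/raw_{f}.png',im)
    return im
def rect(f,z,x0,x1,y0,y1,mm=0.25):
    "top-down rectified at height z: columns = +x, rows = y decreasing"
    im=cv2.imread(f'pics/raw_{f}.png'); K,_=cam("wrist"); c=(K,np.load(f'cal_{f}.npy'))
    src=np.float32([w2px("w",p,c) for p in [(x0,y1,z),(x1,y1,z),(x1,y0,z),(x0,y0,z)]])
    w,h=int((x1-x0)*1000/mm),int((y1-y0)*1000/mm)
    M=cv2.getPerspectiveTransform(src,np.float32([(0,0),(w,0),(w,h),(0,h)])); return cv2.warpPerspective(im,M,(w,h),flags=cv2.INTER_CUBIC)
E
python3 - <<'E'
from dial import *
st(); dial('d1')
r=rect('d1',.08,.55,.69,.255,.395); g=cv2.cvtColor(r,cv2.COLOR_BGR2GRAY)
cv2.imwrite('pics/d1r.png',r)
# white ring mask centroid
m=(g>200).astype('uint8'); n,l,s,c=cv2.connectedComponentsWithStats(m)
for i in np.argsort(-s[1:,4])[:6]+1: print(s[i],c[i], .55+c[i][0]*.00025,.395-c[i][1]*.00025)
E
```

```text
31.17 [0.6212 0.3253 0.36  ] [[0.0, 1.0, 0.001], [1.0, -0.0, -0.0], [-0.0, 0.001, -1.0]] [-0.2  0.1  0.7] 0.0882 [ 0.32  0.75  0.92 -0.    1.47  0.32]
[    0     0   559   154 37820] [237.07527763  42.26237441] 0.6092688194077208 0.38443440639873083
[    0   406   118   154 16419] [ 56.16383458 477.14373592] 0.5640409586454718 0.2757140660210732
[  381   446   178   114 13369] [488.09641708 512.80828783] 0.672024104271075 0.26679792804248637
[  157   395   247    77 10008] [271.18115508 433.16716627] 0.6177952887689848 0.2867082084332534
[ 274   78   78   46 2137] [310.50023397 102.61815629] 0.6276250584932148 0.36934546092653253
[397 390  35  27 534] [414.24906367 401.60861423] 0.653562265917603 0.2945978464419476
```

Run:
```python
from dial import *
r=cv2.imread('pics/d1r.png')
for i in range(0,560,40):
    c=(0,0,255) if i%200==0 else (0,200,0)
    cv2.line(r,(i,0),(i,8),(0,0,255),1); cv2.line(r,(0,i),(8,i),(0,0,255),1); cv2.putText(r,str(i),(i,18),0,.3,(0,0,255)); cv2.putText(r,str(i),(10,i+3),0,.3,(0,0,255))
w=cv2.resize(cv2.imread('pics/raw_d1.png')[60:310,160:265],(235,560)); 
w=cv2.resize(cv2.imread('pics/raw_d1.png'),(235,176))
t=cv2.resize(cv2.imread('pics/raw_t11.png')[145:190,115:165],(235,212),interpolation=cv2.INTER_CUBIC)
col=np.vstack([w,t,np.zeros((172,235,3),np.uint8)]); cv2.imwrite('pics/d1v.png',np.hstack([r,col]))
```

View pics/d1v.png

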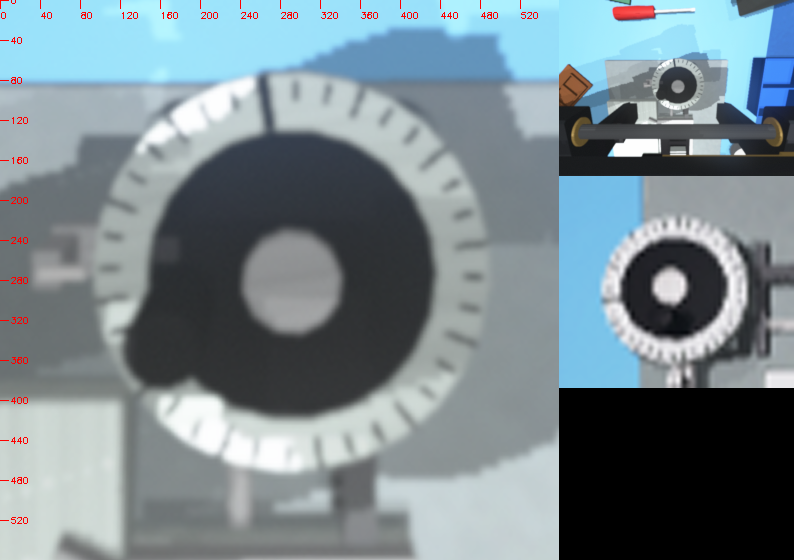

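Dial centre ≈ (0.6225,0.3265), long line at 98.5° (81° clockwise of pointer), crank sleeve at ~188.5°, matching the quarter-turn rule. Grip the crank.

{"op": "step_arm", "data": {
  "commands": [
    [[0,0,0],[-2.8,-13,10],0.6],
    [[0,0,0],[0,-12.9,20],0.6],
    [[0,0,0],[0,0,30],0.6],
    [[0,0,0],[0,0,25],0.6],
    [[0,0,0],[0,0,10],0.6],
    [[0,0,0],[0,0,4],0.6],
    [[0,0,0],[0,0,0],0.6],
    [[0,0,0],[0,0,0],0.6]
  ]
}}

```text
t: 31.88
ee_pos: [0.5954, 0.3228, 0.2629]
tool_rot: [0.001, 0.707, 0.707, 0.001]
force: [0.9, -0.8, 0.1]
gripper_width: 0.0528
```

{"op": "step_arm", "data": {
  "commands": [
    [[0,0,0],[0,0,0],0],
    [[0,0,0],[0,0,0],0],
    [[0,0,0],[0,0,0],0],
    [[0,0,0],[0,0,0],0],
    [[0,0,0],[0,0,0],0],
    [[0,0,0],[0,0,0],0],
    [[0,0,0],[0,0,0],0],
    [[0,0,0],[0,0,0],0]
  ]
}}

```text
t: 32.55
ee_pos: [0.5954, 0.3229, 0.261]
tool_rot: [0.001, 0.707, 0.707, 0.001]
force: [5.4, 1.3, -1.9]
gripper_width: 0.016
```

```bash
cat > arc.py <<'E'
import sys,numpy as np
a,b,n,r=map(float,sys.argv[1:5]); n=int(n); t=np.radians(np.linspace(a,b,n+1)); p=r*np.c_[np.sin(t),np.cos(t)]
p=p.round(1); print([[[0,0,0],[round(float(d[0]),1),round(float(d[1]),1),0],0] for d in np.diff(p,axis=0)])
E
python3 arc.py 188.5 268.5 8 27; python3 arc.py 268.5 356 9 27
```

```text
[[[0, 0, 0], [-4.6, 1.1, 0], 0], [[0, 0, 0], [-4.3, 1.9, 0], 0], [[0, 0, 0], [-3.9, 2.6, 0], 0], [[0, 0, 0], [-3.4, 3.2, 0], 0], [[0, 0, 0], [-2.8, 3.8, 0], 0], [[0, 0, 0], [-2.1, 4.2, 0], 0], [[0, 0, 0], [-1.4, 4.5, 0], 0], [[0, 0, 0], [-0.5, 4.7, 0], 0]]
[[[0, 0, 0], [0.3, 4.6, 0], 0], [[0, 0, 0], [1.0, 4.4, 0], 0], [[0, 0, 0], [1.8, 4.2, 0], 0], [[0, 0, 0], [2.4, 3.9, 0], 0], [[0, 0, 0], [3.1, 3.4, 0], 0], [[0, 0, 0], [3.6, 2.8, 0], 0], [[0, 0, 0], [4.1, 2.2, 0], 0], [[0, 0, 0], [4.3, 1.4, 0], 0], [[0, 0, 0], [4.5, 0.7, 0], 0]]
```

{"op": "step_arm", "data": {
  "commands": [
    [[0,0,0],[0,0.8,0],0],
    [[0,0,0],[0,0,0],0],
    [[0,0,0],[-4.6,1.1,0],0],
    [[0,0,0],[-4.3,1.9,0],0],
    [[0,0,0],[-3.9,2.6,0],0],
    [[0,0,0],[-3.4,3.2,0],0],
    [[0,0,0],[0,0,0],0]
  ]
}}

```text
t: 33.13
ee_pos: [0.6044, 0.3068, 0.261]
tool_rot: [-0.001, 0.707, 0.707, 0.0]
force: [-1.0, 5.8, 2.2]
gripper_width: 0.0161
```

{"op": "step_arm", "data": {
  "commands": [
    [[0,0,0],[-2.8,3.8,0],0],
    [[0,0,0],[-2.1,4.2,0],0],
    [[0,0,0],[-1.4,4.5,0],0],
    [[0,0,0],[-0.5,4.7,0],0],
    [[0,0,0],[0,0,0],0]
  ]
}}

```text
t: 33.55
ee_pos: [0.6215, 0.2999, 0.2609]
tool_rot: [-0.001, 0.707, 0.707, -0.001]
force: [-5.7, 2.0, 4.8]
gripper_width: 0.016
```

{"op": "step_arm", "data": {
  "commands": [
    [[0,0,0],[0.3,4.6,0],0],
    [[0,0,0],[1.0,4.4,0],0],
    [[0,0,0],[1.8,4.2,0],0],
    [[0,0,0],[2.4,3.9,0],0],
    [[0,0,0],[0,0,0],0]
  ]
}}

```text
t: 33.97
ee_pos: [0.6388, 0.305, 0.2609]
tool_rot: [-0.001, 0.707, 0.707, -0.002]
force: [-5.0, -2.5, 4.8]
gripper_width: 0.0162
```

{"op": "step_arm", "data": {
  "commands": [
    [[0,0,0],[3.1,3.4,0],0],
    [[0,0,0],[3.6,2.8,0],0],
    [[0,0,0],[4.1,2.2,0],0],
    [[0,0,0],[4.3,1.4,0],0],
    [[0,0,0],[0,0,0],0],
    [[0,0,0],[0,0,0],0],
    [[0,0,0],[0,0,0],0]
  ]
}}

```text
t: 34.55
ee_pos: [0.6488, 0.3195, 0.261]
tool_rot: [0.0, 0.707, 0.707, -0.001]
force: [-1.3, -5.6, 2.9]
gripper_width: 0.0157
```

```bash
python3 - <<'E'
import numpy as np
from scipy.optimize import least_squares as L
P=np.array([(.5960,.3229),(.6044,.3068),(.6215,.2999),(.6388,.305),(.6488,.3195)])
f=L(lambda q:np.hypot(*(P-q[:2]).T)-.027,[.622,.3265]); print(f.x,f.fun); d=P-f.x; print(np.degrees(np.arctan2(d[:,1],d[:,0]))%360)
E
python3 arc.py 346 276 7 27
```

```text
[0.62273734 0.32675135] [ 1.32992092e-05  9.82343470e-05 -1.20160632e-04  3.94156415e-05
  5.26179223e-05]
[188.19671557 227.41378994 267.36160802 306.44465608 344.45197593]
[[[0, 0, 0], [-4.5, -1.5, 0], 0], [[0, 0, 0], [-4.1, -2.3, 0], 0], [[0, 0, 0], [-3.7, -3.0, 0], 0], [[0, 0, 0], [-3.0, -3.5, 0], 0], [[0, 0, 0], [-2.5, -4.1, 0], 0], [[0, 0, 0], [-1.7, -4.4, 0], 0], [[0, 0, 0], [-0.9, -4.6, 0], 0]]
```

{"op": "step_arm", "data": {
  "commands": [
    [[0,0,0],[-4.5,-1.5,0],0],
    [[0,0,0],[-4.1,-2.3,0],0],
    [[0,0,0],[-3.7,-3.0,0],0],
    [[0,0,0],[-3.0,-3.5,0],0],
    [[0,0,0],[-2.5,-4.1,0],0],
    [[0,0,0],[-1.7,-4.4,0],0],
    [[0,0,0],[-0.5,-2.6,0],0],
    [[0,0,0],[0,0,0],0],
    [[0,0,0],[0,0,0],0],
    [[0,0,0],[0,0,0],0]
  ]
}}

```text
t: 35.38
ee_pos: [0.6272, 0.3003, 0.261]
tool_rot: [0.0, 0.707, 0.707, 0.001]
force: [4.8, 1.2, 1.1]
gripper_width: 0.016
```

{"op": "step_arm", "data": {
  "commands": [
    [[0,0,0],[-0.2,-2,0],0],
    [[0,0,0],[-0.1,-1.6,0],0],
    [[0,0,0],[0,0,0],0],
    [[0,0,0],[0,0,0],0]
  ]
}}

```text
t: 35.72
ee_pos: [0.6238, 0.3, 0.261]
tool_rot: [0.001, 0.707, 0.707, 0.001]
force: [5.5, 0.4, 0.7]
gripper_width: 0.0161
```

{"op": "step_arm", "data": {
  "commands": [
    [[0,0,0],[0,0,0],0.5],
    [[0,0,0],[0,0,0],0.5],
    [[0,0,0],[0,0,0],0.5],
    [[0,0,0],[0,0,0],0.5],
    [[0,0,0],[0,0,-15],0.5],
    [[0,0,0],[0,0,-30],0.6],
    [[0,0,0],[10,0,-30],1],
    [[0,0,0],[15,-3,-24],1],
    [[0,0,0],[0,0,0],1],
    [[0,0,0],[0,0,0],1]
  ]
}}

```text
t: 36.55
ee_pos: [0.6202, 0.3259, 0.3607]
tool_rot: [0.0, 0.707, 0.707, 0.001]
force: [-0.6, -0.2, -0.2]
gripper_width: 0.0753
```

```bash
cat >> dial.py <<'E'
def ring(f,ax,z=.08,r0=.0385,r1=.0465):
    "darkness vs angle on the dial ring"
    im=cv2.cvtColor(cv2.imread(f'pics/raw_{f}.png'),cv2.COLOR_BGR2GRAY); K,_=cam("wrist"); c=(K,np.load(f'cal_{f}.npy'))
    A=np.arange(0,360,.5); rs=np.linspace(r0,r1,10); out=[]
    for a in np.radians(A):
        p=[w2px("w",(ax[0]+r*np.cos(a),ax[1]+r*np.sin(a),z),c) for r in rs]
        out.append(cv2.remap(im,np.float32(p)[:,None,:],None,cv2.INTER_LINEAR).ravel())
    return A,np.array(out,float)
def centre(f,x0=.55,y1=.395,mm=.25):
    r=rect(f,.08,x0,x0+.14,y1-.14,y1,mm); return r
E
python3 - <<'E'
from dial import *
st(); dial('d2')
for f in ('d1','d2'):
    A,o=ring(f,(.6229,.3268)); m=o.max(1)   # long line is dark at all radii
    k=np.argsort(m)[:14]; print(f,[(A[i],m[i]) for i in sorted(k)])
r=rect('d2',.08,.55,.69,.255,.395); g=cv2.cvtColor(r,cv2.COLOR_BGR2GRAY)
c=cv2.HoughCircles(cv2.GaussianBlur(g,(5,5),1.5),cv2.HOUGH_GRADIENT,1,300,param1=80,param2=20,minRadius=130,maxRadius=160); print(c)
r=cv2.cvtColor(cv2.imread('pics/d1r.png'),cv2.COLOR_BGR2GRAY); print(cv2.HoughCircles(cv2.GaussianBlur(r,(5,5),1.5),cv2.HOUGH_GRADIENT,1,300,param1=80,param2=20,minRadius=130,maxRadius=160))
E
```

```text
36.55 [0.6202 0.3259 0.3607] [[-0.001, 1.0, 0.002], [1.0, 0.001, 0.001], [0.001, 0.002, -1.0]] [-0.6 -0.2 -0.2] 0.0753 [0.32 0.75 0.92 0.   1.47 0.32]
d1 [(np.float64(207.5), np.float64(85.0)), (np.float64(208.0), np.float64(83.0)), (np.float64(208.5), np.float64(82.0)), (np.float64(209.0), np.float64(80.0)), (np.float64(209.5), np.float64(78.0)), (np.float64(210.0), np.float64(78.0)), (np.float64(210.5), np.float64(78.0)), (np.float64(211.0), np.float64(78.0)), (np.float64(211.5), np.float64(77.0)), (np.float64(212.0), np.float64(78.0)), (np.float64(212.5), np.float64(79.0)), (np.float64(213.0), np.float64(81.0)), (np.float64(213.5), np.float64(83.0)), (np.float64(214.0), np.float64(89.0))]
d2 [(np.float64(264.5), np.float64(57.0)), (np.float64(265.0), np.float64(57.0)), (np.float64(265.5), np.float64(57.0)), (np.float64(266.0), np.float64(57.0)), (np.float64(266.5), np.float64(57.0)), (np.float64(267.0), np.float64(57.0)), (np.float64(268.0), np.float64(58.0)), (np.float64(269.0), np.float64(57.0)), (np.float64(269.5), np.float64(57.0)), (np.float64(270.5), np.float64(58.0)), (np.float64(271.0), np.float64(58.0)), (np.float64(272.0), np.float64(58.0)), (np.float64(272.5), np.float64(58.0)), (np.float64(281.5), np.float64(58.0))]
[[[291.5 272.5 142.8]]]
[[[289.5 273.5 143.9]]]
```

Run:
```python
from dial import *
for f,lo,hi in (('d1',88,110),('d2',160,200)):
    A,o=ring(f,(.6229,.3268)); s=(A>=lo)&(A<=hi); print(f,'mean',list(zip(A[s],o[s].mean(1).round().astype(int)))[::2]); 
    A,o=ring(f,(.6229,.3268),r0=.032+.006,r1=.0405); print(' inner',o[s].mean(1).round().astype(int)[::2].tolist())
A,o=ring('d2',(.6229,.3268),r0=.0505,r1=.0595); s=(A>=160)&(A<=200); 
for a,v in list(zip(A[s],o[s].astype(int)))[::4]: print(a,v.tolist())
```

```text
d1 mean [(np.float64(88.0), np.int64(186)), (np.float64(89.0), np.int64(184)), (np.float64(90.0), np.int64(192)), (np.float64(91.0), np.int64(201)), (np.float64(92.0), np.int64(204)), (np.float64(93.0), np.int64(205)), (np.float64(94.0), np.int64(202)), (np.float64(95.0), np.int64(191)), (np.float64(96.0), np.int64(166)), (np.float64(97.0), np.int64(127)), (np.float64(98.0), np.int64(94)), (np.float64(99.0), np.int64(93)), (np.float64(100.0), np.int64(124)), (np.float64(101.0), np.int64(163)), (np.float64(102.0), np.int64(191)), (np.float64(103.0), np.int64(204)), (np.float64(104.0), np.int64(208)), (np.float64(105.0), np.int64(210)), (np.float64(106.0), np.int64(208)), (np.float64(107.0), np.int64(200)), (np.float64(108.0), np.int64(192)), (np.float64(109.0), np.int64(196)), (np.float64(110.0), np.int64(212))]
 inner [204, 204, 204, 204, 203, 203, 198, 184, 157, 120, 90, 94, 124, 159, 187, 199, 203, 204, 204, 204, 204, 204, 203]
d2 mean [(np.float64(160.0), np.int64(172)), (np.float64(161.0), np.int64(169)), (np.float64(162.0), np.int64(161)), (np.float64(163.0), np.int64(156)), (np
[... 2032 characters left out ...]
, 119, 135, 144]
178.0 [152, 151, 153, 148, 143, 139, 139, 143, 150, 153]
180.0 [144, 154, 169, 174, 174, 174, 174, 174, 176, 176]
182.0 [115, 130, 141, 145, 145, 144, 143, 147, 155, 159]
184.0 [104, 113, 115, 115, 114, 114, 114, 117, 122, 124]
186.0 [117, 114, 114, 113, 113, 113, 113, 113, 112, 112]
188.0 [123, 116, 114, 114, 113, 113, 113, 113, 112, 113]
190.0 [123, 115, 113, 113, 114, 113, 113, 114, 113, 113]
192.0 [122, 115, 114, 114, 114, 114, 113, 113, 112, 113]
194.0 [126, 116, 115, 115, 115, 114, 113, 112, 113, 113]
196.0 [131, 117, 115, 115, 115, 114, 113, 113, 113, 113]
198.0 [129, 117, 115, 115, 115, 114, 113, 113, 113, 112]
200.0 [129, 120, 119, 118, 116, 115, 116, 117, 116, 114]
```

Line reads 183.0°, the bright pointer ~180.3°: 2 mm short, within 3.5 mm. A small clockwise nudge gives margin.

{"op": "step_arm", "data": {
  "commands": [
    [[0,0,0],[-13,1.4,0],0.6],
    [[0,0,0],[-13,1.4,20],0.6],
    [[0,0,0],[0,0,30],0.6],
    [[0,0,0],[0,0,25],0.6],
    [[0,0,0],[0,0,15],0.6],
    [[0,0,0],[0,0,9.5],0.6],
    [[0,0,0],[0,0,0],0.6],
    [[0,0,0],[0,0,0],0.6],
    [[0,0,0],[0,0,0],0.6]
  ]
}}

```text
t: 37.35
ee_pos: [0.6237, 0.299, 0.2615]
tool_rot: [0.0, 0.707, 0.707, 0.001]
force: [-0.4, -0.4, 0.3]
gripper_width: 0.0528
```

{"op": "step_arm", "data": {
  "commands": [
    [[0,0,0],[0.6,-0.3,0],0.6],
    [[0,0,0],[0,0,0],0],
    [[0,0,0],[0,0,0],0],
    [[0,0,0],[0,0,0],0],
    [[0,0,0],[0,0,0],0],
    [[0,0,0],[0,0,0],0],
    [[0,0,0],[0,0,0],0]
  ]
}}

```text
t: 37.93
ee_pos: [0.6235, 0.2998, 0.2605]
tool_rot: [0.001, 0.707, 0.707, 0.001]
force: [4.3, 0.6, -4.5]
gripper_width: 0.0158
```

{"op": "step_arm", "data": {
  "commands": [
    [[0,0,0],[0,-0.5,0],0],
    [[0,0,0],[0,-0.4,0],0],
    [[0,0,0],[0,0,0],0],
    [[0,0,0],[0,0,0],0]
  ]
}}

```text
t: 38.27
ee_pos: [0.6227, 0.2997, 0.2604]
tool_rot: [0.001, 0.707, 0.707, 0.001]
force: [6.5, 0.7, -2.0]
gripper_width: 0.0163
```

{"op": "step_arm", "data": {
  "commands": [
    [[0,0,0],[0,0,0],0.5],
    [[0,0,0],[0,0,0],0.5],
    [[0,0,0],[0,0,0],0.5],
    [[0,0,0],[0,0,0],0.5],
    [[0,0,0],[0,0,-15],0.5],
    [[0,0,0],[0,0,-30],0.6],
    [[0,0,0],[10,0,-30],1],
    [[0,0,0],[15,-3,-24],1],
    [[0,0,0],[0,0,0],1],
    [[0,0,0],[0,0,0],1]
  ]
}}

```text
t: 39.1
ee_pos: [0.6189, 0.3255, 0.3604]
tool_rot: [0.001, 0.707, 0.707, 0.001]
force: [-1.0, 0.4, 0.0]
gripper_width: 0.0753
```

Run:
```python
from dial import *
st(); dial('d3')
for f in ('d2','d3'):
    A,o=ring(f,(.6229,.3268)); s=(A>=174)&(A<=192); w=np.clip(160-o[s].mean(1),0,None); w[(A[s]<177)]=0; print(f,(w*A[s]).sum()/w.sum())
    A,o=ring(f,(.6229,.3268),r0=.053,r1=.058); s=(A>=176)&(A<=188); v=o[s].mean(1); w=np.clip(v-130,0,None); print(' pointer',(w*A[s]).sum()/w.sum(), v.round().astype(int)[::2].tolist())
```

```text
39.1 [0.6189 0.3255 0.3604] [[-0.001, 1.0, 0.002], [1.0, 0.001, 0.001], [0.001, 0.002, -1.0]] [-1.   0.4  0. ] 0.0753 [ 0.32  0.75  0.93 -0.    1.46  0.32]
d2 183.0506088280061
 pointer 180.054609929078 [117, 125, 143, 164, 174, 166, 145, 124, 115, 113, 113, 113, 113]
d3 181.2455508162965
 pointer 180.0244022273174 [117, 126, 145, 166, 176, 168, 146, 126, 117, 114, 113, 113, 113]
```

Line 1.2° (1 mm) from the pointer after a last clockwise move. Now the bar.

{"op": "step_arm", "data": {
  "commands": [
    [[0,0,0],[0,-35,0],1],
    [[0,0,0],[0,-35,0],1],
    [[0,0,0],[-10,-35,0],1],
    [[0,0,0],[-30,-25,0],1],
    [[0,0,0],[-38,-10,0],1],
    [[0,0,0],[-38,-5,0],1],
    [[0,0,0],[-38,-5,0],1],
    [[0,0,0],[-38,0,0],1],
    [[0,0,0],[-38,0,0],1],
    [[0,0,0],[-38,0,0],1]
  ]
}}

```text
t: 39.98
ee_pos: [0.4683, 0.0549, 0.3581]
tool_rot: [-0.001, 0.707, 0.707, -0.001]
force: [1.7, 0.7, -0.3]
gripper_width: 0.0884
```

{"op": "step_arm", "data": {
  "commands": [
    [[0,0,0],[-38,0,0],1],
    [[0,0,0],[-38,0,0],1],
    [[0,0,0],[-38,0,0],1],
    [[0,0,0],[-38,0,0],1],
    [[0,0,0],[-38,0,0],1],
    [[0,0,0],[-38,0,0],1],
    [[0,0,0],[-30,0,0],1],
    [[0,0,0],[0,0,0],1],
    [[0,0,0],[0,0,0],1],
    [[0,0,0],[0,0,0],1]
  ]
}}

```text
t: 40.82
ee_pos: [0.4688, -0.2007, 0.3583]
tool_rot: [-0.001, 0.707, 0.707, -0.0]
force: [-0.1, 0.2, 0.4]
gripper_width: 0.0882
```

Run:
```python
from dial import *
st(); dial('b1')
def blob(f,z,x0,x1,y0,y1,test,k=4):
    r=rect(f,z,x0,x1,y0,y1,.5); m=test(r.astype(int)).astype('uint8'); n,l,s,c=cv2.connectedComponentsWithStats(m)
    for i in (np.argsort(-s[1:,4])[:k]+1):
        pts=np.argwhere(l==i)[:,::-1].astype('float32'); q=cv2.minAreaRect(pts); print(s[i].tolist(),'ctr',round(x0+q[0][0]*.0005,4),round(y1-q[0][1]*.0005,4),'size mm',(q[1][0]*.5,q[1][1]*.5),'ang',q[2])
print('tab z.04'); blob('b1',.04,.36,.56,-.34,-.02,lambda r:r.max(2)<70)
print('strip z.014'); blob('b1',.014,.36,.54,-.34,-.02,lambda r:(r.min(2)>190))
```

```text
40.82 [ 0.4688 -0.2007  0.3583] [[0.0, 1.0, -0.002], [1.0, -0.0, 0.002], [0.002, -0.002, -1.0]] [-0.1  0.2  0.4] 0.0882 [-0.63  0.32  1.61  0.    1.21 -0.63]
tab z.04
[0, 0, 400, 46, 18379] ctr 0.4597 -0.0312 size mm (22.5, 199.5) ang 90.0
[0, 467, 33, 103, 2396] ctr 0.368 -0.279 size mm (51.0, 16.0) ang 90.0
[195, 268, 19, 85, 1342] ctr 0.462 -0.175 size mm (42.0, 9.0) ang 90.0
[0, 575, 2, 3, 5] ctr 0.3602 -0.308 size mm (1.0, 0.5) ang 90.0
strip z.014
[174, 80, 58, 246, 9775] ctr 0.4618 -0.1214 size mm (122.50837707519531, 28.377378463745117) ang 89.09062194824219
[174, 397, 61, 148, 7605] ctr 0.4628 -0.2556 size mm (29.689254760742188, 73.40464782714844) ang 1.9749339818954468
[151, 31, 153, 1, 153] ctr 0.4735 -0.0355 size mm (76.0, 0.0) ang 180.0
[178, 346, 5, 27, 88] ctr 0.45 -0.1995 size mm (13.0, 2.0) ang 90.0
```

Bar lies undisturbed at (0.462,-0.175). Pick it up.

{"op": "step_arm", "data": {
  "commands": [
    [[0,0,0],[12,-3.5,10],0.7],
    [[0,0,0],[12.5,-3.6,30],0.7],
    [[0,0,0],[0,0,35],0.7],
    [[0,0,0],[0,0,35],0.7],
    [[0,0,0],[0,0,30],0.7],
    [[0,0,0],[0,0,20],0.7],
    [[0,0,0],[0,0,12],0.7],
    [[0,0,0],[0,0,0],0.7],
    [[0,0,0],[0,0,0],0.7],
    [[0,0,0],[0,0,0],0.7]
  ]
}}

```text
t: 41.7
ee_pos: [0.4624, -0.1761, 0.1883]
tool_rot: [0.001, 0.707, 0.707, 0.0]
force: [0.1, -0.0, 0.2]
gripper_width: 0.0616
```

{"op": "step_arm", "data": {
  "commands": [
    [[0,0,0],[0,-0.6,3],0.7],
    [[0,0,0],[0,0,2],0.7],
    [[0,0,0],[0,0,0],0],
    [[0,0,0],[0,0,0],0],
    [[0,0,0],[0,0,0],0],
    [[0,0,0],[0,0,0],0],
    [[0,0,0],[0,0,0],0],
    [[0,0,0],[0,0,0],0],
    [[0,0,0],[0,0,0],0],
    [[0,0,0],[0,0,0],0]
  ]
}}

```text
t: 42.53
ee_pos: [0.4615, -0.1766, 0.1823]
tool_rot: [0.0, 0.707, 0.707, 0.0]
force: [-1.0, 0.5, -0.1]
gripper_width: 0.0115
```

{"op": "step_arm", "data": {
  "commands": [
    [[0,0,0],[0,0,-10],0],
    [[0,0,0],[0,0,-30],0],
    [[0,0,0],[0,0,-30],0],
    [[0,0,0],[0,10,-30],0],
    [[0,0,0],[-5,30,-10],0],
    [[0,0,0],[-5,30,0],0],
    [[0,0,0],[-5,30,0],0],
    [[0,0,-0.3],[0,24,0],0],
    [[0,0,0],[0,0,0],0],
    [[0,0,0],[0,0,0],0]
  ]
}}

```text
t: 43.37
ee_pos: [0.5856, -0.1913, 0.2921]
tool_rot: [-0.0, 0.705, 0.709, -0.0]
force: [-1.1, -0.3, -1.8]
gripper_width: 0.0116
```

{"op": "step_arm", "data": {
  "commands": [
    [[0,0,0],[0,0.4,15],0],
    [[0,0,0],[0,0,20],0],
    [[0,0,0],[0,0,10],0],
    [[0,0,0],[0,0,0],0],
    [[0,0,0],[0,0,0],0],
    [[0,0,0],[0,0,0],0]
  ]
}}

```text
t: 43.87
ee_pos: [0.5858, -0.1918, 0.2486]
tool_rot: [0.001, 0.705, 0.709, 0.0]
force: [1.0, 0.8, -1.1]
gripper_width: 0.0119
```

Run:
```python
from dial import *
s=st(); dial('b2')
# brackets (bright, z .067 prong tops) and strip top edges near far (+y) end, at strip top height
zs=s['ee_pos'][2]-.2235+.055
r=cv2.cvtColor(rect('b2',zs,.55,.63,-.19,-.06,.5),cv2.COLOR_BGR2GRAY); print('strip z',zs)
for row in range(10,260,30): 
    v=r[row].astype(int); g=np.diff(v); a=np.argmax(g);b=np.argmin(g); print(round(-.06-row*.0005,3),round(.55+a*.0005,4),g[a],round(.55+b*.0005,4),g[b])
im=cv2.imread('pics/raw_b2.png'); K,_=cam("wrist")
```

```text
43.87 [ 0.5858 -0.1918  0.2486] [[-0.005, 1.0, 0.001], [1.0, 0.005, -0.001], [-0.001, 0.001, -1.0]] [ 1.   0.8 -1.1] 0.0119 [-0.51  0.66  1.38 -0.    1.09 -0.51]
strip z 0.0800529021023901
-0.065 0.55 0 0.55 0
-0.08 0.55 0 0.55 0
-0.095 0.572 19 0.598 -20
-0.11 0.5725 20 0.598 -13
-0.125 0.5725 31 0.5975 -22
-0.14 0.5725 34 0.5975 -18
-0.155 0.573 24 0.598 -18
-0.17 0.5905 19 0.5805 -21
-0.185 0.606 34 0.565 -25
```

{"op": "step_arm", "data": {
  "commands": [
    [[0,0,0],[0,0.2,6],0],
    [[0,0,0],[0,0,6],0],
    [[0,0,0],[0,0,5],0],
    [[0,0,0],[0,0,0],0],
    [[0,0,0],[0,0,0],0]
  ]
}}

```text
t: 44.33
ee_pos: [0.586, -0.1916, 0.2299]
tool_rot: [-0.0, 0.705, 0.709, -0.0]
force: [-0.5, -0.3, -1.2]
gripper_width: 0.0118
```

{"op": "step_arm", "data": {
  "commands": [
    [[0,0,0],[0,0,3],0],
    [[0,0,0],[0,0,2],0],
    [[0,0,0],[0,0,1.5],0],
    [[0,0,0],[0,0,0],0],
    [[0,0,0],[0,0,0],0]
  ]
}}

```text
t: 44.75
ee_pos: [0.5862, -0.1916, 0.2239]
tool_rot: [0.0, 0.705, 0.709, 0.0]
force: [2.1, -0.4, -1.9]
gripper_width: 0.0121
```

{"op": "step_arm", "data": {
  "commands": [
    [[0,0,0],[0,0.3,0.7],0],
    [[0,0,0],[0,0,0.5],0],
    [[0,0,0],[0,0,0],0],
    [[0,0,0],[0,0,0],0]
  ]
}}

```text
t: 45.08
ee_pos: [0.5864, -0.1916, 0.2233]
tool_rot: [0.0, 0.705, 0.709, 0.0]
force: [-1.5, 0.6, 4.9]
gripper_width: 0.0116
```

Seated (force up 4.9 N). Release, retreat and check numerically.

{"op": "step_arm", "data": {
  "commands": [
    [[0,0,0],[0,0,-0.5],0],
    [[0,0,0],[0,0,0],0.5],
    [[0,0,0],[0,0,0],0.5],
    [[0,0,0],[0,0,0],0.5],
    [[0,0,0],[0,0,0],0.5],
    [[0,0,0],[0,0,-15],0.6],
    [[0,0,0],[0,0,-35],1],
    [[0,0,0],[0,0,-35],1],
    [[0,0,0],[0,0,-35],1],
    [[0,0,0],[0,0,-35],1]
  ]
}}

```text
t: 45.92
ee_pos: [0.5861, -0.1915, 0.3798]
tool_rot: [-0.0, 0.705, 0.709, -0.0]
force: [0.0, 0.8, 0.5]
gripper_width: 0.0695
```

{"op": "step_arm", "data": {
  "commands": [
    [[0,0,0],[0,0,-25],1],
    [[0,0,0],[0,0,0],1],
    [[0,0,0],[0,0,0],1],
    [[0,0,0],[0,0,0],1]
  ]
}}

```text
t: 46.25
ee_pos: [0.5863, -0.1916, 0.4018]
tool_rot: [-0.001, 0.705, 0.709, -0.0]
force: [-0.2, -0.2, -0.8]
gripper_width: 0.0881
```

Run:
```python
from dial import *
st(); dial('e1')
def strip(f,calf=None):
    r=cv2.cvtColor(rect(f,.055,.55,.63,-.32,-.06,.5),cv2.COLOR_BGR2GRAY)
    cols=[];
    for row in range(40,140,12):
        g=np.diff(r[row].astype(int)); cols.append((round(.55+np.argmax(g)*.0005,4),round(.55+np.argmin(g)*.0005,4)))
    print(f,cols)
    c=r[:,68:74].mean(1); print(' ends',[round(-.06-i*.0005,4) for i in np.argsort(-np.abs(np.diff(c)))[:6]])
    t=rect(f,.081,.55,.63,-.30,-.10,.5).max(2); m=(t<60).astype('uint8'); n,l,s,cc=cv2.connectedComponentsWithStats(m)
    for i in range(1,n):
        if s[i,4]>500: print(' tab',s[i].tolist(),round(.55+cc[i][0]*.0005,4),round(-.10-cc[i][1]*.0005,4))
import shutil; shutil.copy('pics/raw_w1.png','pics/raw_o1.png'); shutil.copy('cal1.npy','cal_o1.npy')
strip('o1'); strip('e1')
# tops before/after, wheel and tray check
a=arm.get_image("top")[:,:,::-1]; cv2.imwrite('pics/raw_t12.png',a); b=cv2.imread('pics/raw_t11.png')
d=np.abs(a.astype(int)-b).max(2); o=cv2.imread('pics/raw_top0.png'); d0=np.abs(a.astype(int)-o).max(2)
c=cam("top")
for n,p in dict(mod1=(.625,.087,.067),mod2=(.625,.171,.067),handle=(.5555,.148,.065)).items():
    u,v=w2px("top",p,c); print(n,np.round((u,v),1),a[int(v)-2:int(v)+3,int(u)-6:int(u)+7].max(2).tolist()[2])
```

```text
46.25 [ 0.5863 -0.1916  0.4018] [[-0.005, 1.0, -0.002], [1.0, 0.005, 0.001], [0.001, -0.002, -1.0]] [-0.2 -0.2 -0.8] 0.0881 [-0.51  0.52  1.2  -0.    1.42 -0.51]
o1 [(np.float64(0.5725), np.float64(0.598)), (np.float64(0.601), np.float64(0.5985)), (np.float64(0.5725), np.float64(0.5985)), (np.float64(0.5725), np.float64(0.6005)), (np.float64(0.573), np.float64(0.5985)), (np.float64(0.573), np.float64(0.5985)), (np.float64(0.573), np.float64(0.5985)), (np.float64(0.573), np.float64(0.5985)), (np.float64(0.573), np.float64(0.5985))]
 ends [np.float64(-0.217), np.float64(-0.2175), np.float64(-0.307), np.float64(-0.1675), np.float64(-0.167), np.float64(-0.216)]
e1 [(np.float64(0.572), np.float64(0.598)), (np.float64(0.6015), np.float64(0.598)), (np.float64(0.572), np.float64(0.598)), (np.float64(0.572), np.float64(0.601)), (np.float64(0.601), np.float64(0.5985)), (np.float64(0.601), np.float64(0.5985)), (np.float64(0.573), np.float64(0.598)), (np.float64(0.573), np.float64(0.5975)), (np.float64(0.572), np.float64(0.5985))]
 ends [np.float64(-0.2195), np.float64(-0.3075), np.float64(-0.2185), np.float64(-0.219), np.float64(-0.1695), np.float64(-0.17)]
mod1 [213.6 167.2] [61, 60, 65, 124, 165, 227, 165, 228, 199, 227, 167, 227, 75]
mod2 [187.7 167.7] [54, 61, 69, 186, 128, 228, 163, 227, 130, 227, 130, 226, 56]
handle [194.9 188.9] [230, 230, 230, 230, 228, 177, 61, 62, 64, 51, 133, 229, 229]
```

Run:
```python
from h import *
c=cam("top")
for f,y in (('top0',.161),('t11',.131),('t12',.148)):
    g=cv2.imread(f'pics/raw_{f}.png').max(2).astype(int); u0,_=w2px("top",(.5,y,.065),c)
    best=[]
    for u in range(int(u0)-3,int(u0)+4):
        col=g[165:235,u]; d=np.where(col<90)[0]
        if len(d): best.append((u,165+d.max(),px2w("top",u,165+d.max()+.5,.065,c)[:2].round(4).tolist()))
    print(f,best)
g=cv2.imread('pics/raw_t12.png').max(2).astype(int); u=201
for uu in (200,201,178,226): print(uu,list(zip(range(152,186),g[152:186,uu].tolist())))
```

```text
top0 [(187, np.int64(216), [0.4666, 0.1733]), (188, np.int64(216), [0.4666, 0.1701]), (189, np.int64(229), [0.425, 0.1668]), (190, np.int64(230), [0.4218, 0.1636]), (191, np.int64(230), [0.4218, 0.1604]), (192, np.int64(230), [0.4217, 0.1572]), (193, np.int64(230), [0.4217, 0.154])]
t11 [(197, np.int64(182), [0.5761, 0.1411]), (198, np.int64(182), [0.5761, 0.1379]), (199, np.int64(195), [0.5337, 0.1347]), (200, np.int64(196), [0.5304, 0.1315]), (201, np.int64(196), [0.5303, 0.1283]), (202, np.int64(196), [0.5303, 0.1251]), (203, np.int64(196), [0.5302, 0.1218])]
t12 [(191, np.int64(182), [0.5764, 0.1605]), (192, np.int64(182), [0.5764, 0.1573]), (193, np.int64(182), [0.5763, 0.1541]), (194, np.int64(195), [0.5339, 0.1508]), (195, np.int64(196), [0.5306, 0.1476]), (196, np.int64(196), [0.5306, 0.1444]), (197, np.int64(196), [0.5305, 0.1412])]
200 [(152, 163), (153, 162), (154, 164), (155, 165), (156, 167), (157, 167), (158, 154), (159, 186), (160, 228), (161, 182), (162, 55), (163, 50), (164, 50), (165, 56), (166, 57), (167, 58), (168, 59), (169, 59), (170, 59), (171, 58), (172, 60), 
[... 641 characters left out ...]
60, 223), (161, 183), (162, 71), (163, 50), (164, 48), (165, 50), (166, 53), (167, 53), (168, 53), (169, 53), (170, 54), (171, 54), (172, 54), (173, 53), (174, 54), (175, 52), (176, 56), (177, 59), (178, 52), (179, 54), (180, 54), (181, 55), (182, 58), (183, 88), (184, 163), (185, 190)]
226 [(152, 130), (153, 154), (154, 155), (155, 155), (156, 155), (157, 156), (158, 182), (159, 216), (160, 226), (161, 226), (162, 227), (163, 228), (164, 229), (165, 229), (166, 229), (167, 229), (168, 230), (169, 229), (170, 229), (171, 229), (172, 229), (173, 229), (174, 229), (175, 229), (176, 229), (177, 229), (178, 229), (179, 229), (180, 229), (181, 229), (182, 229), (183, 210), (184, 162), (185, 191)]
```

```bash
python3 -c "
from station import arm
print(arm.sign_off())"
```

```text
the job is handed in; nothing more can be done
None
```

The job is handed in after about 46 s of robot time. Every step was carried out in order, and my last checks found nothing out of tolerance.

- **Bar:** I laid it on the pad first and put it back in the brackets at the end. The final wrist picture shows it at the same x as at the start and about 2 mm further along −y, which I intended; the brackets pushed back about 5 N as it seated.
- **Modules:** Only two were in the rack. They stand in pockets −63 and +21 of the tray, still there after the wheel was turned.
- **Tray:** It was knocked about 17 mm in x and 25 mm in y while I carried the first module. I measured it again and corrected before placing. It then slid in until the rear stop resisted with about 20 N. The top view shows no gap at the rear wall, to about 2 mm.
- **Wheel:** I wound the line about 75° past the pointer, then brought it back clockwise only. The line reads 181.2° against the pointer's 180.0°, about 1 mm off (limit 3.5 mm). The carriage moved about 17 mm from its start, as expected for that turn.

- **Disagreement:** The top and wrist cameras differed by 2–4 mm in y on the tray, so I placed the modules by the relative wrist-camera view.
- **Not checked:** The carriage reading was never measured directly, and I did not read the dial again after returning the bar. The last picture checks were done numerically, because I had used up the allowed views.

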